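# Set the washed baking moulds out to dry

### The job

Set the washed bakeware out to dry. Swing the folded drying rail up until it snaps fully open, then drape every trough mould astride its bar, closed top up, so that each hangs there by itself with the bar running along inside it. Spread the heap of small baking cups over their tray in a single layer, none on top of another and at least 15 mm of air between any two; the soap bottle and the glass jar must not be knocked over.

Things in the scene. Friction and masses are not known exactly. Their poses are not given: they have to be found in the camera images.
- bail (a joint): the folding rail's frame, rad: 0 = folded, lying level towards the robot; it grows as the frame swings up and stops at 1.6, just past upright (open). Two tumbler weights (50 mm steel discs on 80 mm levers outside the foot) make it over-centre: lifting it from 0 takes about 6 N at the bar, it falls back if let go below about 0.95, and past that it snaps open by itself and stays
- bar_mid (a point): middle of the rail's round steel bar, 12 mm in diameter and 276 mm long between its two 10 mm side arms. The bar runs along the point's y axis, 150 mm from the hinge line. It is 35 mm above the worktop when folded, 185 mm when open. The frame turns about y, but the bar is round and may turn within the grip
- stand_foot (a point): the rail's fixed foot (4 mm steel strip with a 55 mm high grey bracket at each end of the hinge, 308 mm apart; the weights reach 220 mm from the middle on either side and 140 mm high): the point lies on the worktop in the middle of the foot, right under the middle of the hinge line, which is 35 mm above it and runs along the point's y axis. The open bar is right above this line; the folded bar lies 150 mm towards -x of the point
- tray_floor (a point): centre of the inner floor of the fixed grey plastic drain tray, 4 mm above the worktop; 222 by 222 mm inside, walls 4 mm thick and 14 mm above the floor; x and y along its sides
- soap_base (a point): white soap bottle, 60 mm across and 170 mm high, a bystander that must stay standing; the point is the middle of its underside, z up
- jar_base (a point): glass jar, 64 mm across and 90 mm high, a bystander that must stay standing; the point is the middle of its underside, z up
- mould1_mid (a point): upside-down dark steel trough mould (a straight gutter, open below and at both ends): 76 mm long, 56 mm wide, 60 mm high, 3 mm sheet, upright side walls to 44 mm, then 45-degree shoulders to a flat top 24 mm wide; inside it is 50 mm wide and 57 mm deep; about 0.17 kg. Its size is the same whichever way round. The point is its centre, half-way up (30 mm above the lower edges) ; x runs along the trough, y across it (grip across y), z up towards its closed top. May be absent.
- mould2_mid (a point): upside-down dark steel trough mould (a straight gutter, open below and at both ends): 76 mm long, 56 mm wide, 60 mm high, 3 mm sheet, upright side walls to 44 mm, then 45-degree shoulders to a flat top 24 mm wide; inside it is 50 mm wide and 57 mm deep; about 0.17 kg. Its size is the same whichever way round. The point is its centre, half-way up (30 mm above the lower edges) ; x runs along the trough, y across it (grip across y), z up towards its closed top. May be absent.
- mould3_mid (a point): upside-down dark steel trough mould (a straight gutter, open below and at both ends): 76 mm long, 56 mm wide, 60 mm high, 3 mm sheet, upright side walls to 44 mm, then 45-degree shoulders to a flat top 24 mm wide; inside it is 50 mm wide and 57 mm deep; about 0.17 kg. Its size is the same whichever way round. The point is its centre, half-way up (30 mm above the lower edges) ; x runs along the trough, y across it (grip across y), z up towards its closed top. May be absent.
- cup1_mid (a point): small plain aluminium baking cup turned mouth down: a straight cylinder 40 mm in diameter and 45 mm high, closed top, about 60 g. The point is its centre, half-way up; z is its axis. At first it is part of the heap on the tray.
- cup2_mid (a point): small plain aluminium baking cup turned mouth down: a straight cylinder 40 mm in diameter and 45 mm high, closed top, about 60 g. The point is its centre, half-way up; z is its axis. At first it is part of the heap on the tray.
- cup3_mid (a point): small plain aluminium baking cup turned mouth down: a straight cylinder 40 mm in diameter and 45 mm high, closed top, about 60 g. The point is its centre, half-way up; z is its axis. At first it is part of the heap on the tray.
- cup4_mid (a point): small plain aluminium baking cup turned mouth down: a straight cylinder 40 mm in diameter and 45 mm high, closed top, about 60 g. The point is its centre, half-way up; z is its axis. At first it is part of the heap on the tray.
- cup5_mid (a point): small plain aluminium baking cup turned mouth down: a straight cylinder 40 mm in diameter and 45 mm high, closed top, about 60 g. The point is its centre, half-way up; z is its axis. At first it is part of the heap on the tray.
Mind the look-alikes: they are no part of the job. What is shaped like the part that bears mould3_mid but yellow is not meant. Leave any orange look-alike of the part that bears cup5_mid alone.

How it is judged:
On the way:
1. the drying rail is snapped fully open (value of joint bail above 1.45 rad), for 0.2 s.
At the end, for the whole second after the job is handed in: Rail open (joint over 1.45 rad). Each mould hangs astride the bar, top up (tilt under 0.8), centre 140-180 mm high, within 30 mm of the bar line. All cups inside the tray, on its floor (centre under 36 mm high), standing or lying, centres 53 mm or more apart. All at rest; soap and jar stand (value of joint bail above 1.45 rad and x of mould1_mid in the frame of stand_foot between -0.03 and 0.03 m and y of mould1_mid in the frame of stand_foot between -0.13 and 0.13 m and height (world z) of mould1_mid between 0.14 and 0.18 m and angle between each of mould1_mid, mould2_mid, mould3_mid's own z axis and vertical below 0.8 rad and linear speed of each of mould1, mould2, mould3, cup1, cup2, cup3, cup4, cup5 below 0.05 m/s and x of mould2_mid in the frame of stand_foot between -0.03 and 0.03 m and y of mould2_mid in the frame of stand_foot between -0.13 and 0.13 m and height (world z) of mould2_mid between 0.14 and 0.18 m and x of mould3_mid in the frame of stand_foot between -0.03 and 0.03 m and y of mould3_mid in the frame of stand_foot between -0.13 and 0.13 m and height (world z) of mould3_mid between 0.14 and 0.18 m and height (world z) of each of cup1_mid, cup2_mid, cup3_mid, cup4_mid, cup5_mid below 0.036 m and x of cup1_mid in the frame of tray_floor between -0.103 and 0.103 m and y of cup1_mid in the frame of tray_floor between -0.103 and 0.103 m and horizontal distance between cup1_mid and cup2_mid above 0.053 m and horizontal distance between each of cup1_mid, cup2_mid and cup3_mid above 0.053 m and horizontal distance between each of cup1_mid, cup2_mid, cup3_mid and cup4_mid above 0.053 m and horizontal distance between each of cup1_mid, cup2_mid, cup3_mid, cup4_mid and cup5_mid above 0.053 m and x of cup2_mid in the frame of tray_floor between -0.103 and 0.103 m and y of cup2_mid in the frame of tray_floor between -0.103 and 0.103 m and x of cup3_mid in the frame of tray_floor between -0.103 and 0.103 m and y of cup3_mid in the frame of tray_floor between -0.103 and 0.103 m and x of cup4_mid in the frame of tray_floor between -0.103 and 0.103 m and y of cup4_mid in the frame of tray_floor between -0.103 and 0.103 m and x of cup5_mid in the frame of tray_floor between -0.103 and 0.103 m and y of cup5_mid in the frame of tray_floor between -0.103 and 0.103 m and angle between each of soap_base, jar_base's own z axis and vertical below 0.5 rad); the robot touches nothing.
It fails at once if the soap bottle is knocked over (angle between soap_base's own z axis and vertical above 0.7 rad).
It fails at once if the jar is knocked over (angle between jar_base's own z axis and vertical above 0.7 rad).
Of mould1, mould2, mould3 only 2 to 3 are there at a start; the rules pass over those that are not, and their reading is None.
At some moment in a run one of cup1, cup2, cup3, cup4, cup5 may be knocked a few centimetres aside while the robot is not near it.
It also fails if it takes over 208 s, if anything falls off the work surface, if the arm or the gripper's body presses on something with over 40 N, if the wrist force passes 120 N, or if a joint passes its speed limit or range.

### The arm

A 6-joint arm with a two-finger parallel gripper is mounted at the origin on the work surface. World frame = base frame: x ahead of the robot, y to its left, z up, the work surface at z = 0. Lengths are in m, angles in rad, forces in N, time in s.
With the tool pointing down it reaches from about 0.35 to 0.85 m from the base axis. Payload 8.1 kg.
Tool frame: the origin (TCP) lies between the finger pads; the fingertips stand 25 mm ahead of it and the grasp point (between the pads) lies 6 mm ahead of it (robot.tip_extent is the distance from the TCP to the fingertips, in m); z points along the fingers, y is the direction in which the jaws open and shut (so a half turn about z gives the same grasp; the last joint's range is limited). The gripper opens to 93 mm and grips with 3 to 60 N. Pads are 15 mm wide; open, the fingers measure 128 mm over their backs; the gripper's body (75 mm by 188 mm) begins 65 mm behind the grasp point.
Start: joints at [1.057, 0.13, 1.488, -0, 1.523, -0.085], TCP at [0.249, 0.546, 0.244] pointing down, gripper open.
Joint ranges: [-2.96, 2.96], [-0.89, 2.26], [0.02, 2.5], [-1.34, 4.48], [0, 2.73], [-2.66, 2.66]. Speed limits (rad/s): [2.39, 2.39, 2.79, 3.14, 3.14, 3.14].

### API

Orientations are given as a rotation vector (axis times angle).
In Python, from plant import robot gives the robot as it stands.
- The arm moves only by the tool drive_tool, never from a script. Its argument "increments" is a list of rows, each a list of 7 numbers: the closure, from 0 (fully open) to 1 (shut), then the shift along the world's x, y, z in units of 25 mm (1.0 is 25 mm), then the turn, a rotation vector about the world's x, y, z in rad. In form: [[gripper, dx, dy, dz, rx, ry, rz], ...]. A call has 1 to 20 rows; each row is the pose to reach, as a shift and turn from the pose commanded when the call began; what a row does not reach only later rows make up. A row lasts 1/12 s, in which the tool goes at most 41.7 mm and 7.16 degrees, less where a joint would pass 70% of its speed; a pose out of reach is approached as far as the arm can. A call with a gripper value outside its range is refused whole. The fingers move at their own pace and stop on an object; "squeeze" is the grip in N (left out, the last holds). Time passes only in rows, so rows that repeat a pose let the fingers close. It gives the time, the measured TCP pose, the force and the opening at its end, in the units of the state.
- robot.read_state(): the state, without advancing time (a new reading comes with each control period).
- robot.read_camera(name): name is "scene" or "side" or "wrist"; returns a dict with "image" (384x512x3 uint8, red, green, blue), "fx", "fy", "cx", "cy" (pixels), "dist" ([k1, k2, p1, p2, k3] as OpenCV has them; the pictures are not rectified), "T" (4x4, takes a point from camera to world coordinates); the wrist camera has in their place "mount" (4x4, takes a point from camera to tool coordinates, whose origin is the TCP and whose axes are the flange's). Camera axes: x right, y down, z forward; pixel columns grow to the right and rows downward; lengths in m; the calibration is good to about 2 mm. A picture is of the moment at which its call begins: read the wrist's pose just before it. There is no depth.
- robot.close_job(): hands the job in, once; it reports no verdict.
The state is a dict: "t": time; "q": joint angles; "dq": joint speeds; "joint_torque": joint torques, N m; "tool_pos": TCP position; "orientation": TCP orientation; "force": force on the tool from outside, world axes, zero at the start; "wrist_torque": the same for the moment, N m; "opening": finger opening in m.
Only numpy, scipy, OpenCV 4.12 (cv2) and the standard library are available. Lean on these libraries where they do the work, as an engineer would, in place of code of your own. Each camera call takes 0.05 s, during which the arm holds its last target.

## Working session

There is one attempt and no reset: what is moved stays moved. The work goes in short steps, Python scripts to look and compute and a tool call to move; the robot and the scene stay as the last step left them, time stands still between calls to the robot, and variables do not carry over. Pictures are saved under pics/ and viewed, and the job is handed in when it is done.

Besides the shell and the picture viewer there is one more tool, called after "Request:" as name(argument=value, ...) on one line, values as JSON. drive_tool: Moves the arm, as the interface text tells. Its arguments: {"type":"object","properties":{"increments":{"type":"array"},"squeeze":{"type":"number"}},"required":["increments"]}

```bash
ls; mkdir -p pics
python3 - <<'E'
from plant import robot
import cv2,numpy as np
for n in("scene","side","wrist"):
    s=robot.read_state()
    c=robot.read_camera(n)
    cv2.imwrite(f"pics/{n}0.png",c["image"][:,:,::-1])
    print(n,c["fx"],c["fy"],c["cx"],c["cy"],c["dist"],np.round(c.get("T",c.get("mount")),3).tolist())
print(s)
E
```

```text
pics
scene 468.6345014920602 468.6345014920602 256.30296443973066 192.66511880165243 [0.00048123 0.         0.         0.         0.        ] [[-0.384, 0.676, -0.628, 1.595], [0.923, 0.286, -0.257, 0.376], [0.006, -0.679, -0.734, 1.374], [0.0, 0.0, 0.0, 1.0]]
side 494.6627399952188 494.6627399952188 255.95810320491177 185.87432892042648 [0.05489676 0.         0.         0.         0.        ] [[-0.794, -0.365, 0.487, -0.41], [-0.608, 0.481, -0.631, 1.058], [-0.004, -0.797, -0.604, 1.182], [0.0, 0.0, 0.0, 1.0]]
wrist 264.9359793767896 264.9359793767896 253.16702319813217 190.82639673773312 [-0.05757763  0.          0.          0.          0.        ] [[0.0, -0.966, -0.26, 0.073], [1.0, 0.001, -0.002, -0.0], [0.002, -0.26, 0.966, -0.141], [0.0, 0.0, 0.0, 1.0]]
{'t': 0.1, 'q': array([ 1.05660072e+00,  1.31086192e-01,  1.48915330e+00,  3.67338434e-06,
        1.52300754e+00, -8.53930433e-02]), 'dq': array([ 0.00094945, -0.00195635, -0.00247439, -0.00074956, -0.00247271,
        0.0011442 ]), 'joint_torque': array([ 1.10724548e-03, -5.61340714e+01, -4.93095911e+01,  7.70077016e-02,
        2.90684891e-02, -6.74307398e-05]), 'tool_pos': array([0.24921291, 0.54528113, 0.24270137]), 'orientation': array([-6.68308331e-01, -3.06918077e+00,  2.48069940e-03]), 'force': array([-0.38507201, -0.56582867,  0.11617323]), 'wrist_torque': array([ 0.02605692, -0.05531622,  0.03754723]), 'opening': 0.09306137752257657}
```

View pics/scene0.png

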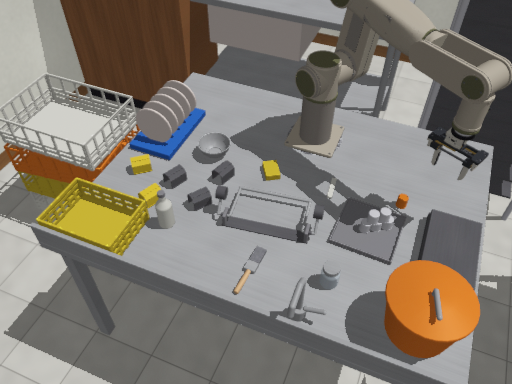

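View pics/side0.png

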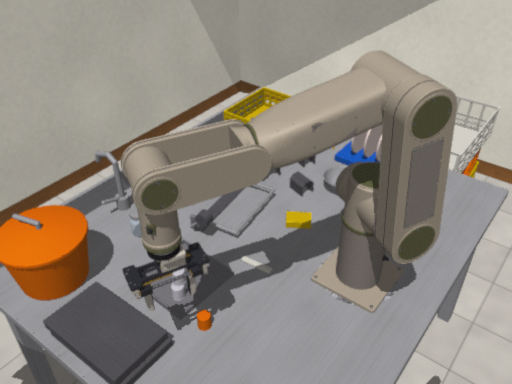

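View pics/wrist0.png

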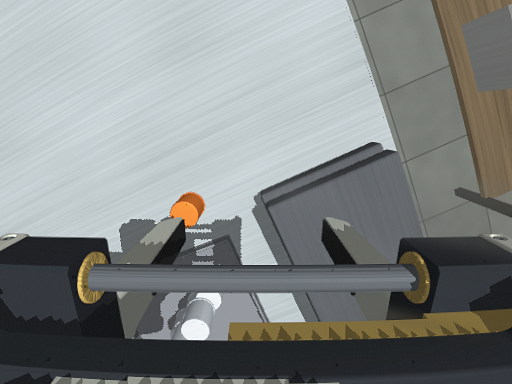

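The scene view shows three dark moulds near (175,177), (223,172) and (200,198). The rail is around (265,215), the tray with its heap around (370,228), the soap at (165,212) and the jar at (330,275). I'll zoom in on these.

```bash
cat > h.py <<'E'
from plant import robot
import cv2,numpy as np
from scipy.spatial.transform import Rotation as R
def cam(n):
    s=robot.read_state(); c=robot.read_camera(n)
    c["K"]=np.array([[c["fx"],0,c["cx"]],[0,c["fy"],c["cy"]],[0,0,1]]);c["d"]=np.array(c["dist"],float)
    if n=="wrist":
        B=np.eye(4);B[:3,:3]=R.from_rotvec(s["orientation"]).as_matrix();B[:3,3]=s["tool_pos"]
        c["T"]=B@np.array(c["mount"])
    c["T"]=np.array(c["T"]); c["bgr"]=np.ascontiguousarray(c["image"][:,:,::-1]); c["s"]=s
    return c
def ray(c,uv):
    p=cv2.undistortPoints(np.array([[uv]],float),c["K"],c["d"])[0,0]
    return c["T"][:3,3],c["T"][:3,:3]@np.array([p[0],p[1],1])
def onz(c,uv,z):
    o,d=ray(c,uv); return o+d*(z-o[2])/d[2]
def proj(c,P):
    Ti=np.linalg.inv(c["T"]);P=np.atleast_2d(np.array(P,float))
    return cv2.projectPoints(P,cv2.Rodrigues(Ti[:3,:3])[0],Ti[:3,3],c["K"],c["d"])[0][:,0]
def crop(c,x0,y0,x1,y1,k,name):
    im=cv2.resize(c["bgr"][y0:y1,x0:x1],None,fx=k,fy=k,interpolation=cv2.INTER_CUBIC)
    cv2.imwrite("pics/"+name,im)
def tri(c1,uv1,c2,uv2):
    o1,d1=ray(c1,uv1);o2,d2=ray(c2,uv2)
    t=np.linalg.lstsq(np.c_[d1,-d2],o2-o1,rcond=None)[0]
    a=o1+d1*t[0];b=o2+d2*t[1];return (a+b)/2,np.linalg.norm(a-b)
E
python3 - <<'E'
from h import *
c=cam("scene")
crop(c,120,130,280,250,5,"sA.png");crop(c,200,160,420,300,3.6,"sB.png")
c=cam("side");crop(c,120,150,330,350,3,"sC.png")
E
```

```text
(no output)
```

View pics/sA.png

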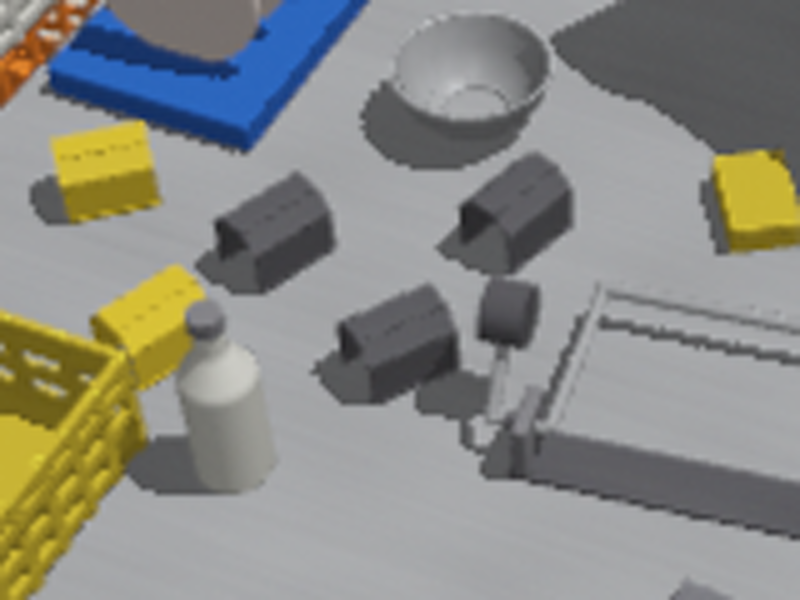

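View pics/sB.png

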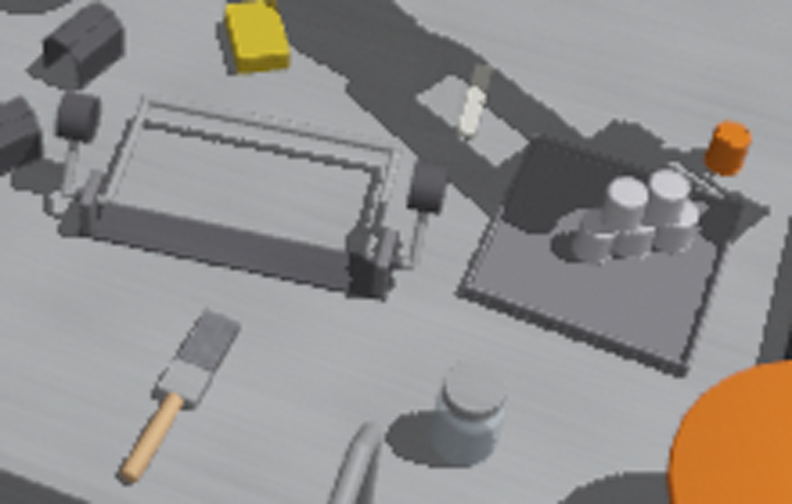

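View pics/sC.png

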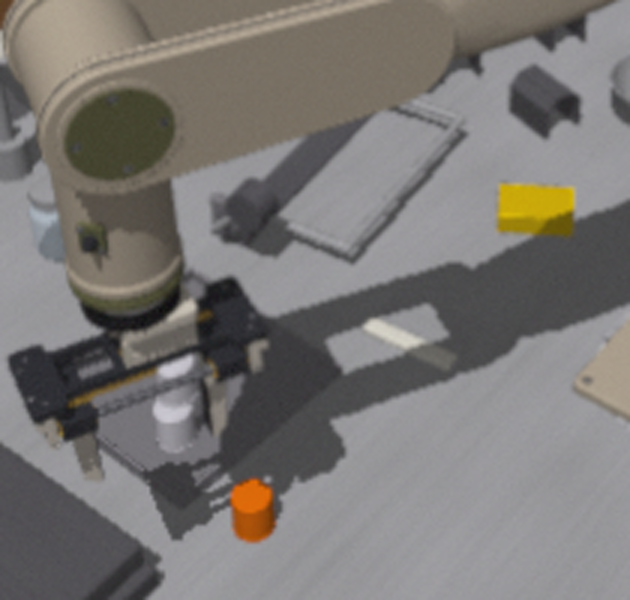

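Run:
```python
from h import *
c=cam("scene")
A=lambda x,y:(120+x/5,130+y/5)
B=lambda x,y:(200+x/3.6,160+y/3.6)
p=lambda n,uv,z:print(n,np.round(onz(c,uv,z),3))
p("bar L",B(145,102),.035);p("bar R",B(395,152),.035)
p("foot L",B(92,235),0);p("foot R",B(350,285),0)
p("foot top L",B(92,205),.035);p("foot top R",B(350,260),.035)
for n,(x,y) in dict(top=(537,143),tl=(528,147)).items(): pass
p("tray c1",B(540,135),.018);p("tray c2",B(460,293),.018);p("tray c3",B(685,370),.018);p("tray c4",B(745,205),.018)
p("jar",B(473,387),.09);p("soap",A(232,470),0.0)
p("cupT1",B(628,190),.094);p("cupT2",B(669,185),.094)
p("cupB1",B(590,255),.004);p("cupB2",B(633,250),.004);p("cupB3",B(675,243),.004)
p("orange",B(732,133),.045)
p("mA top",A(275,200),.06);p("mB top",A(515,185),.06);p("mC top",A(395,315),.06)
```

```text
bar L [ 0.452 -0.16   0.035]
bar R [0.416 0.114 0.035]
foot L [ 0.618 -0.148  0.   ]
foot R [0.575 0.121 0.   ]
foot top L [ 0.607 -0.151  0.035]
foot top R [0.571 0.118 0.035]
tray c1 [0.316 0.248 0.018]
tray c2 [0.555 0.229 0.018]
tray c3 [0.56  0.456 0.018]
tray c4 [0.329 0.472 0.018]
jar [0.708 0.279 0.09 ]
soap [ 0.699 -0.355  0.   ]
cupT1 [0.426 0.355 0.094]
cupT2 [0.403 0.391 0.094]
cupB1 [0.445 0.337 0.004]
cupB2 [0.422 0.377 0.004]
cupB3 [0.396 0.415 0.004]
orange [0.259 0.439 0.045]
mA top [ 0.483 -0.431  0.06 ]
mB top [ 0.393 -0.262  0.06 ]
mC top [ 0.557 -0.285  0.06 ]
```

The camera measurement puts the bar from (0.452,-0.160) to (0.416,0.114). That's 276 mm long, as it should be, with a yaw of 7.5°. I'll move above it and check with the wrist camera.

Request:
drive_tool(increments=[[0,7.4,-22.8,2.3,0,0,-1.01],[0,7.4,-22.8,2.3,0,0,-1.01],[0,7.4,-22.8,2.3,0,0,-1.01],[0,7.4,-22.8,2.3,0,0,-1.01],[0,7.4,-22.8,2.3,0,0,-1.01],[0,7.4,-22.8,2.3,0,0,-1.01],[0,7.4,-22.8,2.3,0,0,-1.01],[0,7.4,-22.8,2.3,0,0,-1.01],[0,7.4,-22.8,2.3,0,0,-1.01],[0,7.4,-22.8,2.3,0,0,-1.01],[0,7.4,-22.8,2.3,0,0,-1.01],[0,7.4,-22.8,2.3,0,0,-1.01],[0,7.4,-22.8,2.3,0,0,-1.01],[0,7.4,-22.8,2.3,0,0,-1.01],[0,7.4,-22.8,2.3,0,0,-1.01],[0,7.4,-22.8,2.3,0,0,-1.01],[0,7.4,-22.8,2.3,0,0,-1.01],[0,7.4,-22.8,2.3,0,0,-1.01]])

```text
t: 1.8
tool_pos: [0.4342, -0.0237, 0.301]
orientation: [-2.07, -2.362, -0.0]
force: [0.6, -0.1, 0.0]
opening: 0.0926
```

Run:
```python
from h import *
c=cam("wrist");cv2.imwrite("pics/w1.png",cv2.resize(c["bgr"],None,fx=1.5,fy=1.5))
s=c["s"];print(s["t"],s["tool_pos"],R.from_rotvec(s["orientation"]).as_matrix().round(3).tolist(),s["q"].round(2))
print(proj(c,[[.452,-.16,.035],[.416,.114,.035]]))
cs=cam("side");cv2.imwrite("pics/s1.png",cv2.resize(cs["bgr"],None,fx=1.5,fy=1.5))
```

```text
1.8 [ 0.43421387 -0.02374127  0.30098292] [[-0.131, 0.991, -0.0], [0.991, 0.131, 0.001], [0.001, -0.0, -1.0]] [-0.17 -0.34  1.83  0.    1.66 -0.3 ]
[[253.73768129 247.30608943]
 [254.11687439  71.69761053]]
```

View pics/w1.png

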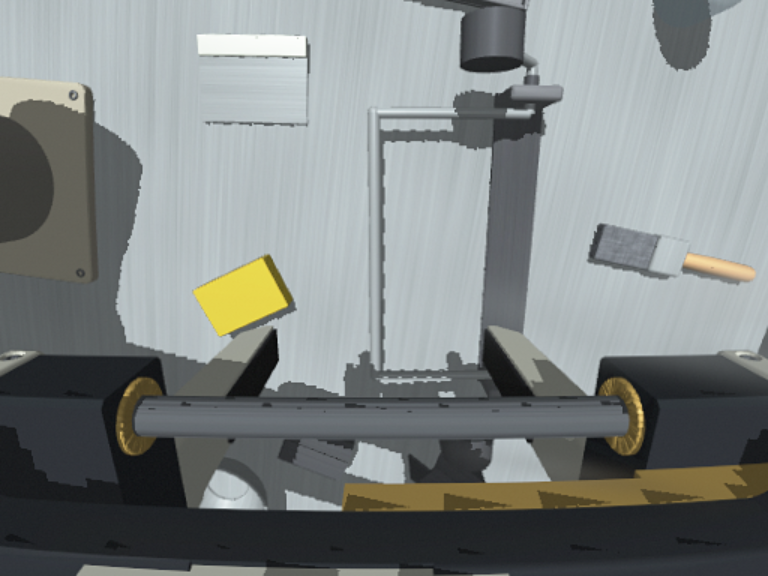

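View pics/s1.png

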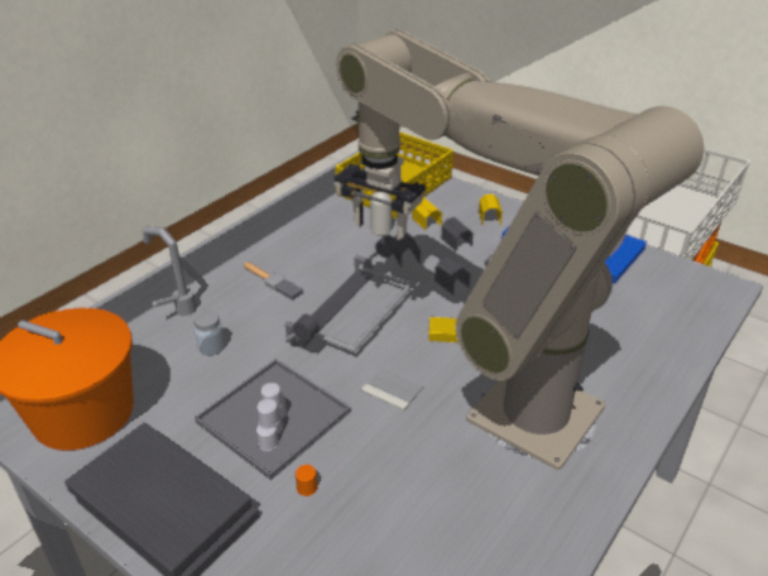

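The wrist view shows the bar vertical at about x=376/1.5. I'll turn that into world coordinates and triangulate the tray and cups from the scene and side views.

Run:
```python
from h import *
c=cam("wrist")
for uv,z in [((374,130),.035),((377,360),.035),((374,110),.035),((376,376),.035)]:
    print(onz(c,(uv[0]/1.5,uv[1]/1.5),z).round(4))
# foot strip corners
for uv in [(492,130),(539,130),(483,330),(525,330)]: print("foot",onz(c,(uv[0]/1.5,uv[1]/1.5),.004).round(4))
g=c["bgr"].astype(int)
print(g[150,235:270].sum(1));print(g[210,235:270].sum(1))
```

```text
[0.4117 0.0932 0.035 ]
[ 0.4465 -0.1466  0.035 ]
[0.4093 0.1114 0.035 ]
[ 0.448  -0.1665  0.035 ]
foot [0.5329 0.1138 0.004 ]
foot [0.5823 0.1213 0.004 ]
foot [ 0.5674 -0.1064  0.004 ]
foot [ 0.6174 -0.0999  0.004 ]
[571 570 583 582 589 598 588 577 575 583 552 485 513 552 559 546 501 427
 333 282 272 412 591 574 572 576 579 579 573 570 567 571 575 583 584]
[561 569 573 576 575 567 571 571 579 590 535 414 492 546 562 552 507 432
 332 264 399 586 583 589 581 583 580 574 566 566 573 577 575 572 559]
```

Request:
drive_tool(increments=[[0,-0.12,0,-3,0,0,0],[0,-0.12,0,-5,0,0,0],[0,-0.12,0,-6.5,0,0,0],[0,-0.12,0,-8,0,0,0],[0,-0.12,0,-9,0,0,0],[0,-0.12,0,-10,0,0,0],[0,-0.12,0,-10.4,0,0,0],[0,-0.12,0,-10.4,0,0,0],[1,-0.12,0,-10.4,0,0,0],[1,-0.12,0,-10.4,0,0,0],[1,-0.12,0,-10.4,0,0,0],[1,-0.12,0,-10.4,0,0,0],[1,-0.12,0,-10.4,0,0,0],[1,-0.12,0,-10.4,0,0,0],[1,-0.12,0,-10.4,0,0,0],[1,-0.12,0,-10.4,0,0,0]], squeeze=30)

```text
t: 3.28
tool_pos: [0.4315, -0.0244, 0.0413]
orientation: [2.07, 2.363, 0.0]
force: [0.2, -1.1, -0.3]
opening: 0.0439
```

Run:
```python
import numpy as np
for a in np.linspace(0.08,1.58,20):
    d=.15*(1-np.cos(a))/.025
    print(f"[1,{d*.9907:.2f},{d*.136:.2f},{.15*np.sin(a)/.025:.2f},0,0,0],",end="")
```

```text
[1,0.02,0.00,0.48,0,0,0],[1,0.07,0.01,0.95,0,0,0],[1,0.17,0.02,1.41,0,0,0],[1,0.30,0.04,1.87,0,0,0],[1,0.46,0.06,2.31,0,0,0],[1,0.66,0.09,2.74,0,0,0],[1,0.89,0.12,3.15,0,0,0],[1,1.15,0.16,3.55,0,0,0],[1,1.44,0.20,3.92,0,0,0],[1,1.76,0.24,4.26,0,0,0],[1,2.11,0.29,4.58,0,0,0],[1,2.48,0.34,4.87,0,0,0],[1,2.87,0.39,5.14,0,0,0],[1,3.28,0.45,5.36,0,0,0],[1,3.71,0.51,5.56,0,0,0],[1,4.15,0.57,5.72,0,0,0],[1,4.60,0.63,5.85,0,0,0],[1,5.06,0.70,5.93,0,0,0],[1,5.53,0.76,5.99,0,0,0],[1,6.00,0.82,6.00,0,0,0],
```

Request:
drive_tool(increments=[[1,0,0,0,0,0,0],[1,0,0,0,0,0,0],[1,0,0,0,0,0,0],[1,0,0,0,0,0,0],[1,0,0,0,0,0,0],[1,0,0,0,0,0,0],[1,0,0,0,0,0,0],[1,0,0,0,0,0,0]])

```text
t: 3.95
tool_pos: [0.4284, -0.0246, 0.0404]
orientation: [-2.066, -2.36, 0.008]
force: [-14.1, -2.5, 13.0]
opening: 0.011
```

The bar is gripped at x≈0.4285, so the wrist estimate was the better one. Now the arc, with that offset.

Request:
drive_tool(increments=[[1,-0.1,0.0,0.45,0,0,0],[1,-0.05,0.01,0.95,0,0,0],[1,0.05,0.02,1.4,0,0,0],[1,0.2,0.04,1.85,0,0,0],[1,0.35,0.06,2.3,0,0,0],[1,0.55,0.09,2.75,0,0,0],[1,0.77,0.12,3.15,0,0,0],[1,1.03,0.16,3.55,0,0,0],[1,1.32,0.2,3.9,0,0,0],[1,1.64,0.24,4.25,0,0,0],[1,2.0,0.29,4.6,0,0,0],[1,2.36,0.34,4.87,0,0,0],[1,2.75,0.39,5.14,0,0,0],[1,3.16,0.45,5.36,0,0,0],[1,3.59,0.51,5.56,0,0,0],[1,4.03,0.57,5.72,0,0,0],[1,4.48,0.63,5.85,0,0,0],[1,4.94,0.7,5.93,0,0,0],[1,5.41,0.76,5.99,0,0,0],[1,5.8,0.82,6.0,0,0,0]])

```text
t: 5.62
tool_pos: [0.5784, -0.0042, 0.1928]
orientation: [2.069, 2.361, 0.002]
force: [3.6, -4.1, 0.1]
opening: 0.0109
```

The bar is now at x=0.578, z≈0.187, so the rail is open. I'll release, raise the tool, and meanwhile estimate the mould yaws from the scene view.

Request:
drive_tool(increments=[[0,0,0,0,0,0,0],[0,0,0,0,0,0,0],[0,0,0,0,0,0,0],[0,0,0,0,0,0,0],[0,0,0,0,0,0,0],[0,0,0,0,0,0,0],[0,0,0,1,0,0,0],[0,0,0,2,0,0,0],[0,0,0,3.5,0,0,0],[0,0,0,5,0,0,0]])

```text
t: 6.45
tool_pos: [0.5754, -0.0037, 0.3164]
orientation: [-2.069, -2.361, 0.002]
force: [0.4, -0.1, 0.5]
opening: 0.0731
```

Run:
```python
from h import *
c=cam("scene");crop(c,150,150,250,225,8,"sD.png");crop(c,200,110,420,270,3.6,"sE.png");print(c["s"]["q"].round(2),c["s"]["tool_pos"])
```

```text
[-0.1   0.05  1.44  0.    1.65 -0.23] [ 0.57541042 -0.00366306  0.31641152]
```

View pics/sD.png

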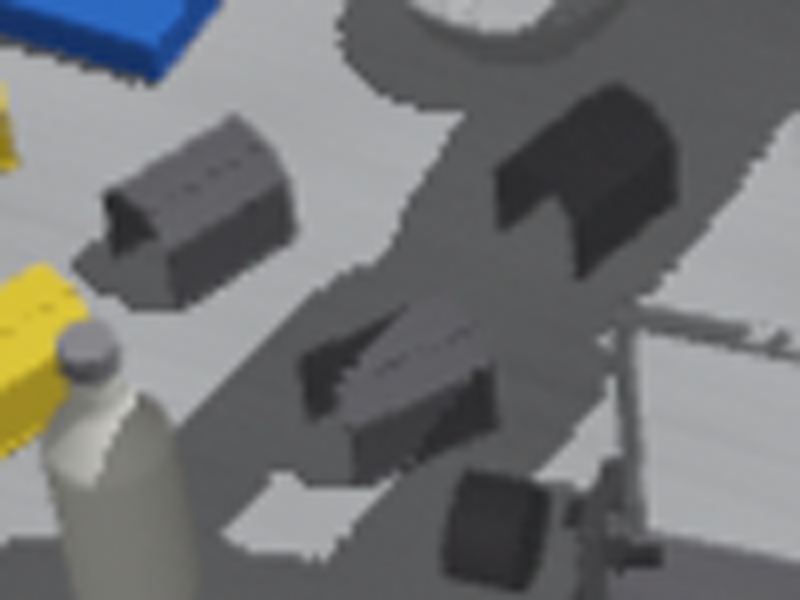

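View pics/sE.png

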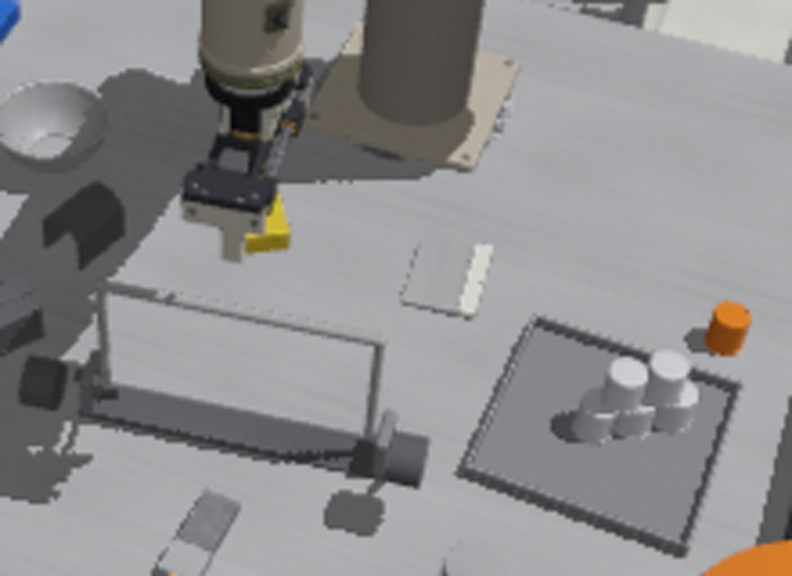

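Run:
```python
from h import *
c=cam("scene")
for n,a,b in [("A",(180,308),(297,234)),("B",(583,278),(676,205)),("C",(358,484),(497,426))]:
    a,b=[onz(c,(150+p[0]/8,150+p[1]/8),0) for p in(a,b)]
    d=b-a;L=np.linalg.norm(d);d/=L
    n2=np.array([-d[1],d[0],0]); n2*= -np.sign(n2@(a-c["T"][:3,3])*-1)
    m=(a+b)/2+.028*n2
    print(n,L.round(3),np.degrees(np.arctan2(d[1],d[0])).round(1),m.round(3))
```

```text
A 0.075 157.0 [ 0.484 -0.436  0.   ]
B 0.069 161.7 [ 0.39  -0.263  0.   ]
C 0.075 142.8 [ 0.551 -0.288 -0.   ]
```

The scene view confirms that the rail is upright. The mould lengths come out at 69–75 mm against 76 mm given, which is fine. I'll look at all three from above with the wrist camera.

Request:
drive_tool(increments=[[0,2.2,-15.8,3.4,0,0,1.03],[0,2.2,-15.8,3.4,0,0,1.03],[0,2.2,-15.8,3.4,0,0,1.03],[0,2.2,-15.8,3.4,0,0,1.03],[0,2.2,-15.8,3.4,0,0,1.03],[0,2.2,-15.8,3.4,0,0,1.03],[0,2.2,-15.8,3.4,0,0,1.03],[0,2.2,-15.8,3.4,0,0,1.03],[0,2.2,-15.8,3.4,0,0,1.03],[0,2.2,-15.8,3.4,0,0,1.03],[0,2.2,-15.8,3.4,0,0,1.03],[0,2.2,-15.8,3.4,0,0,1.03],[0,2.2,-15.8,3.4,0,0,1.03],[0,2.2,-15.8,3.4,0,0,1.03]])

```text
t: 7.72
tool_pos: [0.6316, -0.3974, 0.4015]
orientation: [0.636, 3.076, 0.0]
force: [-0.6, 0.3, 0.8]
opening: 0.093
```

Run:
```python
from h import *
c=cam("wrist");cv2.imwrite("pics/w2.png",cv2.resize(c["bgr"],None,fx=1.5,fy=1.5));np.save("w2.npy",{k:c[k] for k in("K","d","T","bgr","s")},allow_pickle=True)
print(c["s"]["tool_pos"],c["s"]["q"].round(2))
print((proj(c,[[.484,-.436,.06],[.39,-.263,.06],[.551,-.288,.06]])*1.5).round())
```

```text
[ 0.63159218 -0.39741001  0.40148366] [-0.63  0.58  0.65  0.    1.91 -1.79]
[[299. 138.]
 [407. -11.]
 [440. 140.]]
```

View pics/w2.png

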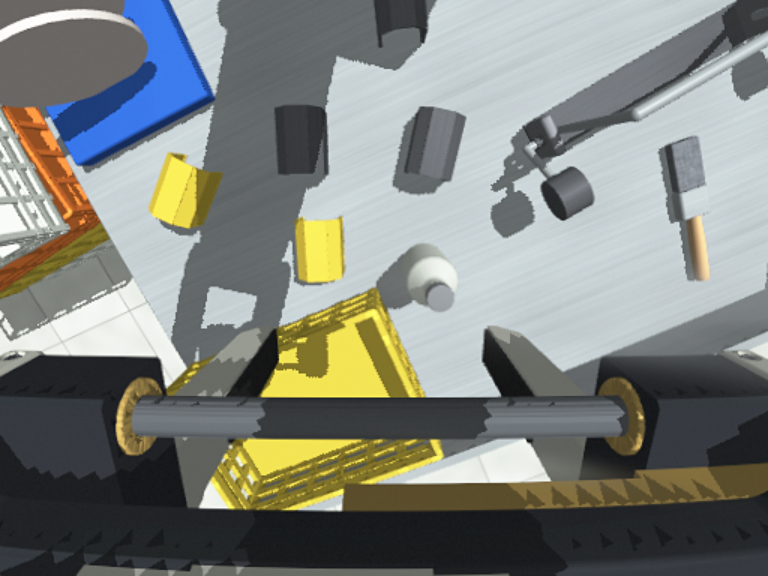

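Run:
```python
from h import *
c=np.load("w2.npy",allow_pickle=True).item()
crop(c,170,0,330,140,5,"w2z.png")
```

```text
(no output)
```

View pics/w2z.png

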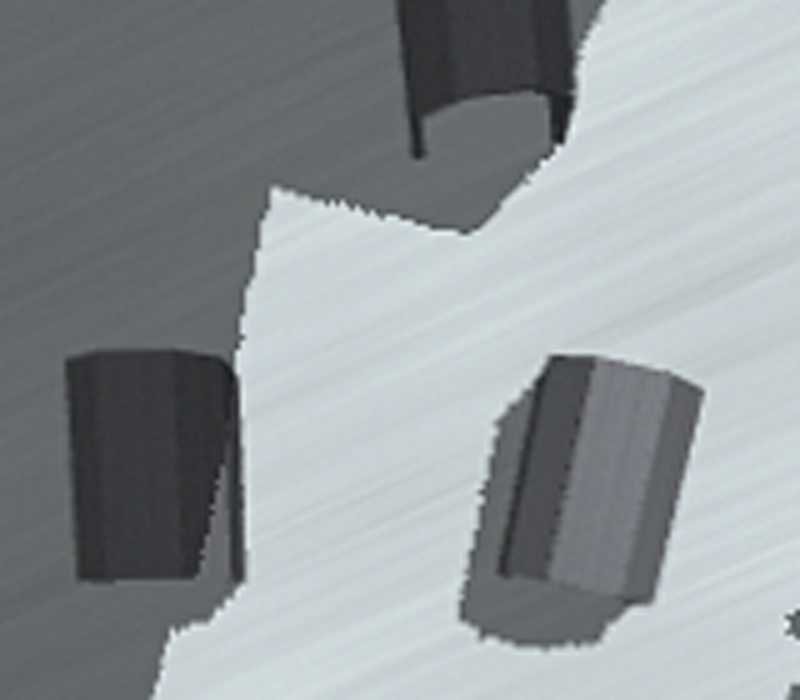

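Run:
```python
from h import *
c=np.load("w2.npy",allow_pickle=True).item()
f=lambda p:onz(c,(170+p[0]/5,p[1]/5),.06)
for n,q in dict(A=[(97,351),(177,351),(184,578),(108,578)],C=[(597,358),(670,372),(625,600),(551,582)]).items():
    P=np.array([f(p) for p in q]);d=(P[0]-P[3]+P[1]-P[2])/2
    print(n,P.mean(0).round(4),"len",np.linalg.norm(d).round(4),"w",np.linalg.norm((P[1]-P[0]+P[2]-P[3])/2).round(4),"yaw",np.degrees(np.arctan2(d[1],d[0])).round(1))
```

```text
A [ 0.4852 -0.4392  0.06  ] len 0.0754 w 0.0272 yaw 156.5
C [ 0.554  -0.2916  0.06  ] len 0.0765 w 0.0263 yaw 146.5
```

Run:
```python
from h import *
c=np.load("w2.npy",allow_pickle=True).item();s=cam("scene")
print(tri(c,(568/1.5,193/1.5),s,(200+45/3.6,110+385/3.6)))
print(tri(c,(441/1.5,294/1.5),s,(164,193)),"soap cap")
```

```text
(array([ 0.66130292, -0.17625237,  0.0828217 ]), np.float64(0.0021246841367575714))
(array([ 0.68745877, -0.35254596,  0.16148728]), np.float64(0.010816771688653111)) soap cap
```

Request:
drive_tool(increments=[[0,-3.12,4.3,-2,0,0,-0.185],[0,-3.12,4.3,-4,0,0,-0.185],[0,-3.12,4.3,-6,0,0,-0.185],[0,-3.12,4.3,-8,0,0,-0.185],[0,-3.12,4.3,-9.5,0,0,-0.185],[0,-3.12,4.3,-11,0,0,-0.185],[0,-3.12,4.3,-12.5,0,0,-0.185],[0,-3.12,4.3,-13.8,0,0,-0.185],[0,-3.12,4.3,-14.7,0,0,-0.185],[0,-3.12,4.3,-14.7,0,0,-0.185],[1,-3.12,4.3,-14.7,0,0,-0.185],[1,-3.12,4.3,-14.7,0,0,-0.185],[1,-3.12,4.3,-14.7,0,0,-0.185],[1,-3.12,4.3,-14.7,0,0,-0.185],[1,-3.12,4.3,-14.7,0,0,-0.185],[1,-3.12,4.3,-14.7,0,0,-0.185],[1,-3.12,4.3,-14.7,0,0,-0.185],[1,-3.12,4.3,-14.7,0,0,-0.185],[1,-3.12,4.3,-14.7,0,0,-0.185],[1,-3.12,4.3,-14.7,0,0,-0.185]], squeeze=20)

```text
t: 9.48
tool_pos: [0.5553, -0.2925, 0.0366]
orientation: [0.918, 3.0, -0.002]
force: [-0.3, 0.4, 7.2]
opening: 0.0558
```

Request:
drive_tool(increments=[[1,0,0,0.5,0,0,0],[1,0,0,2,0,0,0],[1,0,0,3.5,0,0,0],[1,0,0,5,0,0,0],[1,0,0,6.5,0,0,0],[1,0,0,8,0,0,-0.1],[1,0,0.7,9.4,0,0,-0.2],[1,0.05,2.2,9.4,0,0,-0.3],[1,0.1,3.7,9.4,0,0,-0.4],[1,0.15,5.2,9.4,0,0,-0.5],[1,0.2,6.7,9.4,0,0,-0.6],[1,0.25,8.2,9.4,0,0,-0.7],[1,0.3,9.7,9.4,0,0,-0.8],[1,0.4,11.2,9.4,0,0,-0.84],[1,0.5,12.7,9.4,0,0,-0.84],[1,0.5,14,9.4,0,0,-0.84],[1,0.5,14.8,9.4,0,0,-0.84],[1,0.5,14.8,9.4,0,0,-0.84],[1,0.5,14.8,9.4,0,0,-0.84],[1,0.5,14.8,9.4,0,0,-0.84]])

```text
t: 11.15
tool_pos: [0.5659, 0.0782, 0.2693]
orientation: [2.064, 2.368, -0.0]
force: [0.0, -0.9, -1.6]
opening: 0.056
```

Run:
```python
from h import *
c=cam("scene");crop(c,200,140,340,260,5.5,"sF.png")
d=cam("side");crop(d,200,110,340,230,5.5,"sG.png")
```

```text
(no output)
```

View pics/sF.png

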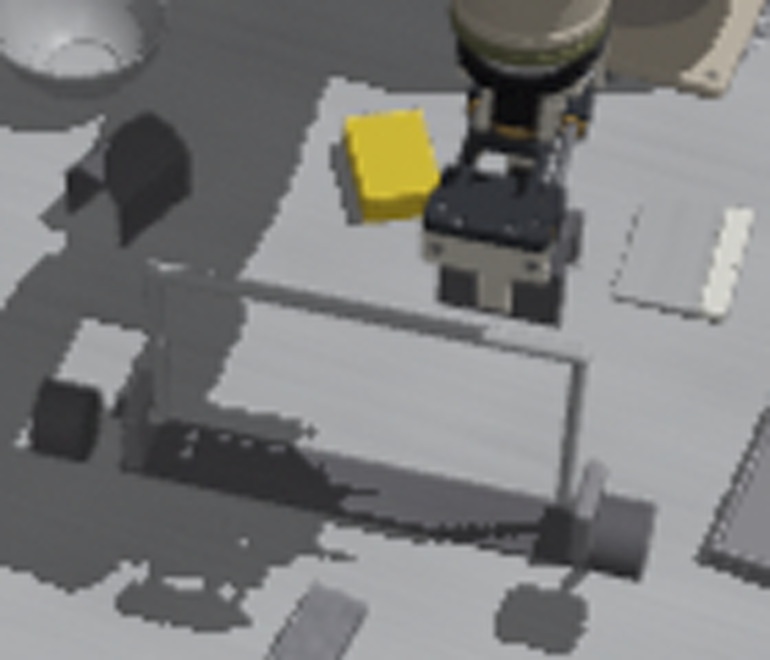

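View pics/sG.png

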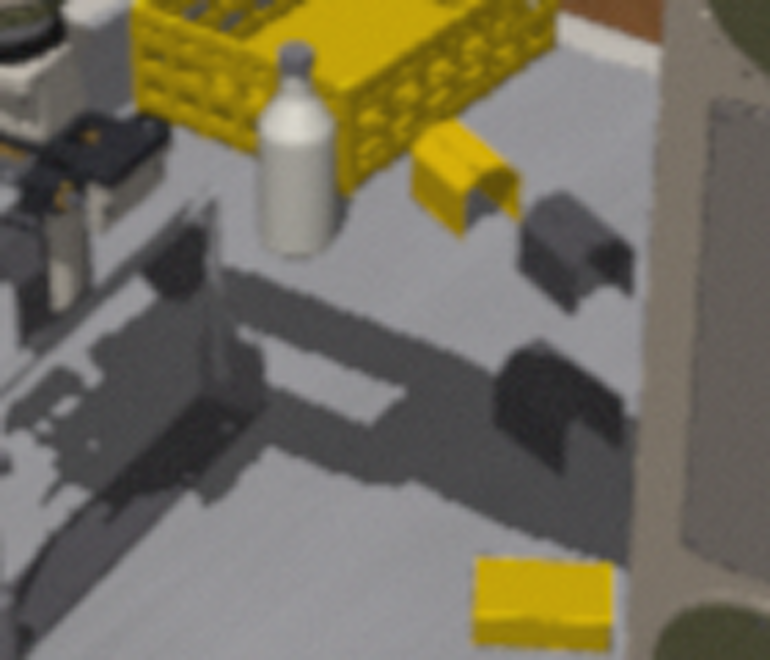

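Run:
```python
from h import *
c=cam("scene")
for p in [(155,268),(400,318),(583,354)]: print(onz(c,(200+p[0]/5.5,140+p[1]/5.5),.186).round(4))
```

```text
[ 0.5994 -0.1378  0.186 ]
[0.5788 0.0205 0.186 ]
[0.5629 0.1348 0.186 ]
```

Request:
drive_tool(increments=[[1,0,0,-0.8,0,0,0],[1,0,0,-1.6,0,0,0],[1,0,0,-2.4,0,0,0],[1,0,0,-3,0,0,0],[1,0,0,-3.5,0,0,0],[1,0,0,-3.75,0,0,0],[1,0,0,-3.75,0,0,0],[1,0,0,-3.75,0,0,0]])

```text
t: 11.97
tool_pos: [0.5661, 0.0783, 0.1753]
orientation: [2.065, 2.368, 0.0]
force: [-0.7, 0.3, -0.7]
opening: 0.0559
```

Request:
drive_tool(increments=[[1,0,0,-0.12,0,0,0],[1,0,0,-0.12,0,0,0],[0,0,0,-0.12,0,0,0],[0,0,0,-0.12,0,0,0],[0,0,0,-0.12,0,0,0],[0,0,0,-0.12,0,0,0],[0,0,0,-0.12,0,0,0],[0,0,0,-0.12,0,0,0],[0,0,0,0.5,0,0,0],[0,0,0,1.5,0,0,0],[0,0,0,3,0,0,0],[0,0,0,4.5,0,0,0],[0,0,0,5,0,0,0]])

```text
t: 13.05
tool_pos: [0.5678, 0.0788, 0.3066]
orientation: [2.06, 2.364, 0.009]
force: [0.5, -0.4, 1.1]
opening: 0.0932
```

Run:
```python
from h import *
c=cam("scene");crop(c,200,140,340,260,5.5,"sH.png")
print(c["s"]["tool_pos"])
```

```text
[0.56775267 0.07883278 0.30664081]
```

View pics/sH.png

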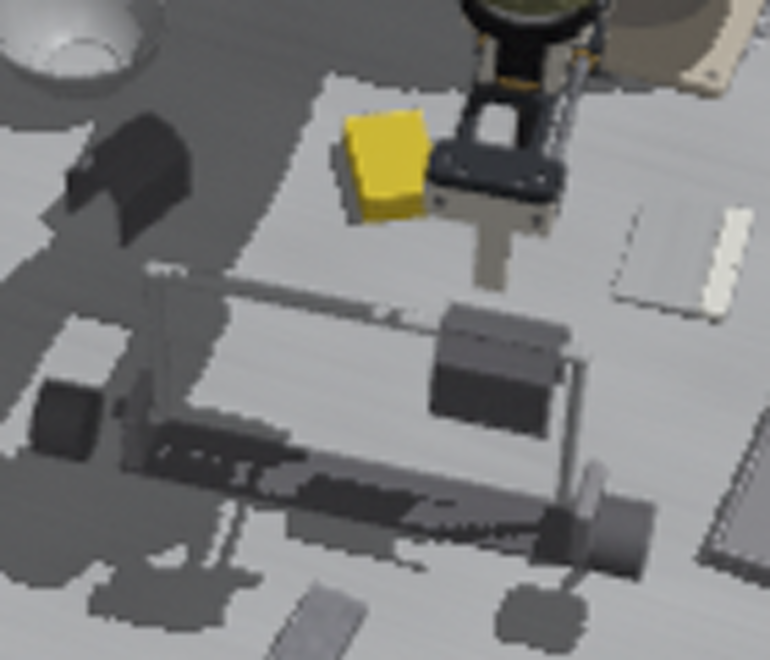

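Request:
drive_tool(increments=[[0,-3.24,-20.7,0,0,0,1.02],[0,-3.24,-20.7,0,0,0,1.02],[0,-3.24,-20.7,0,0,0,1.02],[0,-3.24,-20.7,0,0,0,1.02],[0,-3.24,-20.7,0,0,0,1.02],[0,-3.24,-20.7,0,0,0,1.02],[0,-3.24,-20.7,0,0,0,1.02],[0,-3.24,-20.7,0,0,0,1.02],[0,-3.24,-20.7,0,0,0,1.02],[0,-3.24,-20.7,0,0,0,1.02],[0,-3.24,-20.7,0,0,0,1.02],[0,-3.24,-20.7,0,0,0,1.02],[0,-3.24,-20.7,0,0,0,1.02],[0,-3.24,-20.7,0,0,0,1.02],[0,-3.24,-20.7,0,0,0,1.02],[0,-3.24,-20.7,0,0,0,1.02]])

```text
t: 14.43
tool_pos: [0.4847, -0.4386, 0.2987]
orientation: [-0.647, -3.073, -0.002]
force: [0.2, 0.8, 0.2]
opening: 0.0933
```

Run:
```python
from h import *
c=cam("wrist");cv2.imwrite("pics/w3.png",cv2.resize(c["bgr"],None,fx=1.5,fy=1.5));np.save("w3.npy",{k:c[k] for k in("K","d","T","bgr","s")},allow_pickle=True)
print(c["s"]["tool_pos"],c["s"]["q"].round(2))
```

```text
[ 0.48467401 -0.43863967  0.29871967] [-0.81  0.26  1.24  0.    1.64 -1.97]
```

View pics/w3.png

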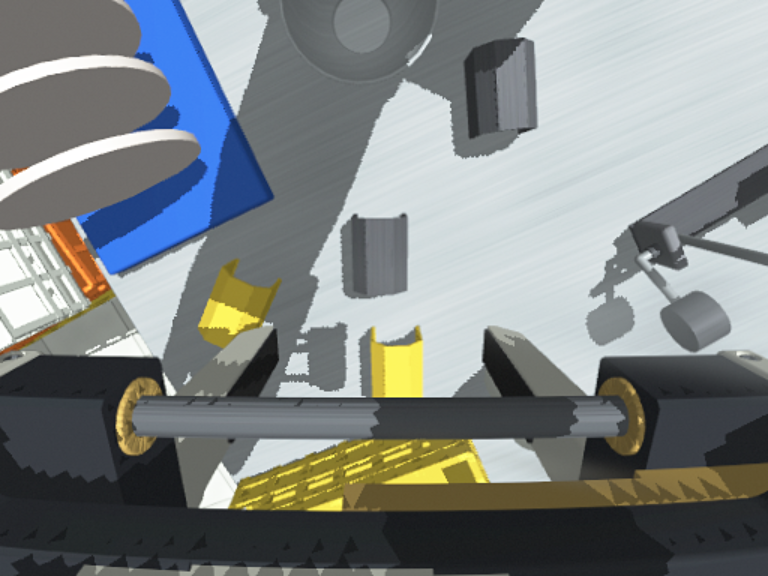

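Run:
```python
from h import *
c=np.load("w3.npy",allow_pickle=True).item()
crop(c,220,15,370,205,4,"w3z.png")
```

```text
(no output)
```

View pics/w3z.png

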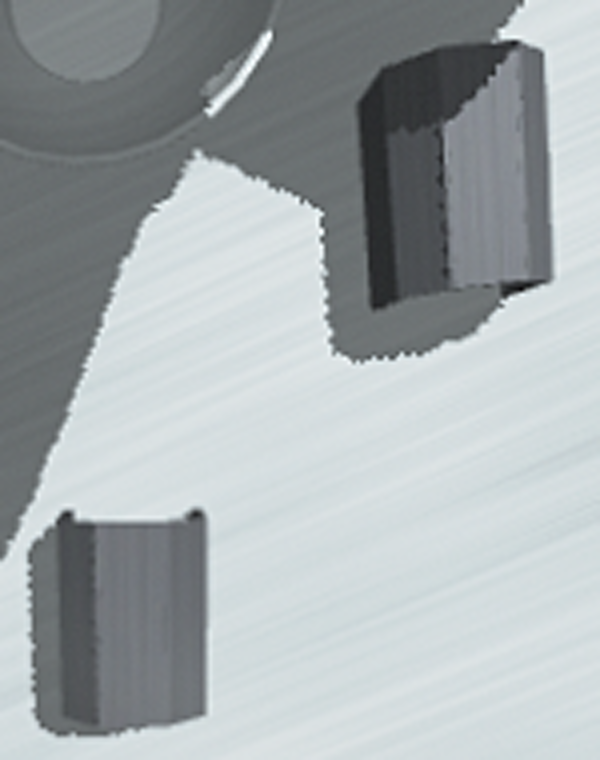

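Run:
```python
from h import *
c=np.load("w3.npy",allow_pickle=True).item()
f=lambda p:onz(c,(220+p[0]/4,15+p[1]/4),.06)
for n,q in dict(A=[(97,520),(172,520),(170,722),(98,722)],B=[(435,52),(513,42),(526,284),(447,293)]).items():
    P=np.array([f(p) for p in q]);d=(P[0]-P[3]+P[1]-P[2])/2
    print(n,P.mean(0).round(4),"len",np.linalg.norm(d).round(4),"w",np.linalg.norm((P[1]-P[0]+P[2]-P[3])/2).round(4),"yaw",np.degrees(np.arctan2(d[1],d[0])).round(1))
```

```text
A [ 0.4838 -0.4385  0.06  ] len 0.0747 w 0.0268 yaw 156.1
B [ 0.3893 -0.2707  0.06  ] len 0.0762 w 0.0266 yaw 163.1
```

Request:
drive_tool(increments=[[0,0,0,-1.5,0,0,0],[0,0,0,-3,0,0,0],[0,0,0,-4.5,0,0,0],[0,0,0,-6,0,0,0],[0,0,0,-7.5,0,0,0],[0,0,0,-9,0,0,0],[0,0,0,-10,0,0,0],[0,0,0,-10.65,0,0,0],[0,0,0,-10.65,0,0,0],[1,0,0,-10.65,0,0,0],[1,0,0,-10.65,0,0,0],[1,0,0,-10.65,0,0,0],[1,0,0,-10.65,0,0,0],[1,0,0,-10.65,0,0,0],[1,0,0,-10.65,0,0,0],[1,0,0,-10.65,0,0,0],[1,0,0,-10.65,0,0,0],[1,0,0,-10.65,0,0,0]])

```text
t: 15.98
tool_pos: [0.4853, -0.4393, 0.0346]
orientation: [0.645, 3.074, -0.001]
force: [-1.2, 1.0, 5.1]
opening: 0.0561
```

Request:
drive_tool(increments=[[1,0,0,0.5,0,0,0],[1,0,0,2,0,0,0],[1,0,0,3.5,0,0,0],[1,0,0,5,0,0,0],[1,0,0,6.5,0,0,-0.1],[1,0.1,0.5,8,0,0,-0.2],[1,0.4,2,9.6,0,0,-0.3],[1,0.7,3.5,9.6,0,0,-0.4],[1,1,5,9.6,0,0,-0.5],[1,1.3,6.5,9.6,0,0,-0.6],[1,1.7,8,9.6,0,0,-0.7],[1,2,9.5,9.6,0,0,-0.8],[1,2.3,11,9.6,0,0,-0.9],[1,2.6,12.5,9.6,0,0,-1.02],[1,3,14,9.6,0,0,-1.02],[1,3.4,15.5,9.6,0,0,-1.02],[1,3.7,16.8,9.6,0,0,-1.02],[1,3.7,17.4,9.6,0,0,-1.02],[1,3.7,17.4,9.6,0,0,-1.02],[1,3.7,17.4,9.6,0,0,-1.02]])

```text
t: 17.65
tool_pos: [0.5771, -0.0031, 0.2738]
orientation: [-2.062, -2.37, 0.001]
force: [-0.4, -1.4, -1.1]
opening: 0.0556
```

Request:
drive_tool(increments=[[1,0,0,-1,0,0,0],[1,0,0,-2,0,0,0],[1,0,0,-3,0,0,0],[1,0,0,-3.6,0,0,0],[1,0,0,-4,0,0,0],[1,0,0,-4.1,0,0,0],[1,0,0,-4.1,0,0,0]])

```text
t: 18.23
tool_pos: [0.5771, -0.0047, 0.1708]
orientation: [-2.065, -2.367, 0.001]
force: [0.1, -0.1, -0.7]
opening: 0.056
```

Request:
drive_tool(increments=[[0,0,0,0,0,0,0],[0,0,0,0,0,0,0],[0,0,0,0,0,0,0],[0,0,0,0,0,0,0],[0,0,0,0,0,0,0],[0,0,0,0,0,0,0],[0,0,0,0.6,0,0,0],[0,0,0,1.6,0,0,0],[0,0,0,3,0,0,0],[0,0,0,4.5,0,0,0],[0,0,0,5,0,0,0],[0,0,0,5,0,0,0]])

```text
t: 19.23
tool_pos: [0.5796, -0.0039, 0.3019]
orientation: [2.059, 2.363, 0.008]
force: [0.2, -0.0, -0.5]
opening: 0.0931
```

Run:
```python
from h import *
c=cam("scene");crop(c,200,140,340,260,5.5,"sI.png")
print(c["s"]["tool_pos"])
```

```text
[ 0.57959072 -0.00391949  0.30187063]
```

View pics/sI.png

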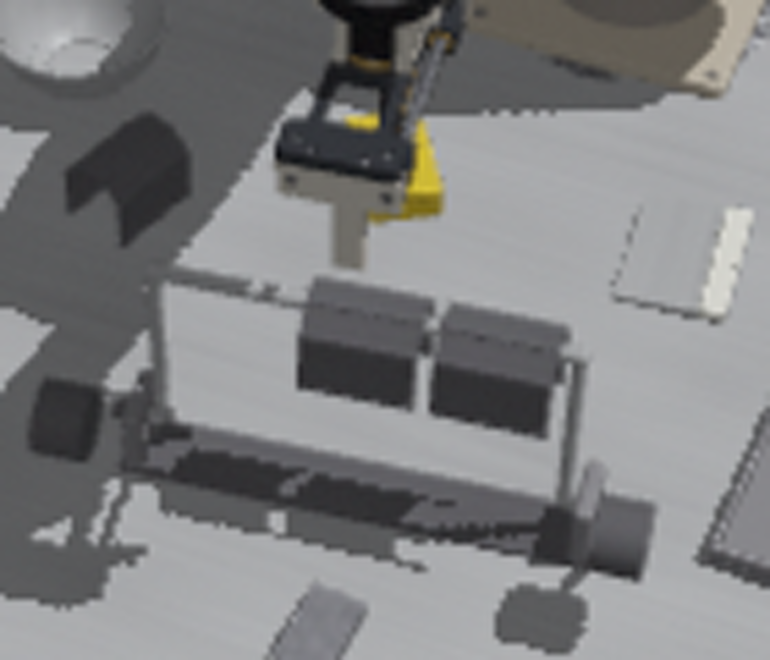

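Request:
drive_tool(increments=[[0,-7.54,-10.58,0,0,0,1.127],[0,-7.54,-10.58,0,0,0,1.127],[0,-7.54,-10.58,0,0,0,1.127],[0,-7.54,-10.58,0,0,0,1.127],[0,-7.54,-10.58,0,0,0,1.127],[0,-7.54,-10.58,0,0,0,1.127],[0,-7.54,-10.58,0,0,0,1.127],[0,-7.54,-10.58,0,0,0,1.127],[0,-7.54,-10.58,0,0,0,1.127],[0,-7.54,-10.58,0,0,0,1.127],[0,-7.54,-10.58,0,0,0,1.127],[0,-7.54,-10.58,0,0,0,1.127]])

```text
t: 20.28
tool_pos: [0.3884, -0.268, 0.2945]
orientation: [-0.486, -3.102, -0.002]
force: [0.4, 0.0, 0.5]
opening: 0.0933
```

Run:
```python
from h import *
c=cam("wrist");cv2.imwrite("pics/w4.png",cv2.resize(c["bgr"],None,fx=1.5,fy=1.5));np.save("w4.npy",{k:c[k] for k in("K","d","T","bgr","s")},allow_pickle=True)
print(c["s"]["tool_pos"],c["s"]["q"].round(2))
print((proj(c,[[.389,-.268,.06]])*1.5).round())
```

```text
[ 0.38843101 -0.26797102  0.29445818] [-0.71 -0.24  1.75  0.    1.63 -1.97]
[[381. 259.]]
```

View pics/w4.png

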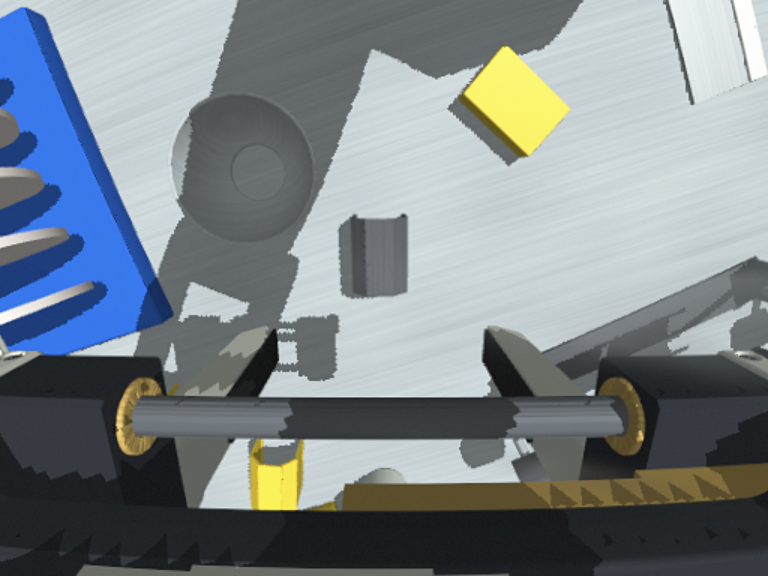

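Request:
drive_tool(increments=[[0,0,0,-1.5,0,0,0],[0,0,0,-3,0,0,0],[0,0,0,-4.5,0,0,0],[0,0,0,-6,0,0,0],[0,0,0,-7.5,0,0,0],[0,0,0,-9,0,0,0],[0,0,0,-10,0,0,0],[0,0,0,-10.5,0,0,0],[0,0,0,-10.5,0,0,0],[1,0,0,-10.5,0,0,0],[1,0,0,-10.5,0,0,0],[1,0,0,-10.5,0,0,0],[1,0,0,-10.5,0,0,0],[1,0,0,-10.5,0,0,0],[1,0,0,-10.5,0,0,0],[1,0,0,-10.5,0,0,0],[1,0,0,-10.5,0,0,0],[1,0,0,-10.5,0,0,0]])

```text
t: 21.83
tool_pos: [0.3894, -0.2687, 0.0344]
orientation: [0.48, 3.104, -0.001]
force: [-1.0, 1.6, 6.3]
opening: 0.0559
```

Request:
drive_tool(increments=[[1,0,0,0.5,0,0,0],[1,0,0,2,0,0,0],[1,0,0,3.5,0,0,0],[1,0,0,5,0,0,-0.1],[1,0,0,6.5,0,0,-0.2],[1,0,0,8,0,0,-0.3],[1,0.5,0.5,9.6,0,0,-0.4],[1,1.5,1.3,9.6,0,0,-0.5],[1,2.5,2.2,9.6,0,0,-0.6],[1,3.5,3.1,9.6,0,0,-0.7],[1,4.5,4,9.6,0,0,-0.8],[1,5.5,5,9.6,0,0,-0.9],[1,6.5,6,9.6,0,0,-1.0],[1,7.4,6.7,9.6,0,0,-1.127],[1,8,7.24,9.6,0,0,-1.127],[1,8,7.24,9.6,0,0,-1.127],[1,8,7.24,9.6,0,0,-1.127],[1,8,7.24,9.6,0,0,-1.127]])

```text
t: 23.33
tool_pos: [0.5882, -0.0877, 0.2729]
orientation: [-2.063, -2.368, 0.002]
force: [-0.6, 0.0, -1.9]
opening: 0.0558
```

Request:
drive_tool(increments=[[1,0,0,-1,0,0,0],[1,0,0,-2,0,0,0],[1,0,0,-3,0,0,0],[1,0,0,-3.6,0,0,0],[1,0,0,-4,0,0,0],[1,0,0,-4.1,0,0,0],[1,0,0,-4.1,0,0,0]])

```text
t: 23.92
tool_pos: [0.5883, -0.088, 0.1709]
orientation: [-2.065, -2.367, 0.001]
force: [-0.3, -0.7, -1.2]
opening: 0.0559
```

Request:
drive_tool(increments=[[0,0,0,0,0,0,0],[0,0,0,0,0,0,0],[0,0,0,0,0,0,0],[0,0,0,0,0,0,0],[0,0,0,0,0,0,0],[0,0,0,0,0,0,0],[0,0,0,0.6,0,0,0],[0,0,0,1.6,0,0,0],[0,0,0,3,0,0,0],[0,0,0,4.5,0,0,0],[0,0,0,6,0,0,0],[0,0,0,7,0,0,0]])

```text
t: 24.92
tool_pos: [0.5895, -0.0874, 0.3507]
orientation: [2.061, 2.366, 0.003]
force: [0.6, 0.1, 1.0]
opening: 0.0928
```

Run:
```python
from h import *
c=cam("scene");crop(c,200,140,420,270,3.6,"sJ.png")
d=cam("side");crop(d,110,200,260,330,5,"sK.png")
print(c["s"]["tool_pos"])
```

```text
[ 0.5894968  -0.08735882  0.35071503]
```

View pics/sJ.png

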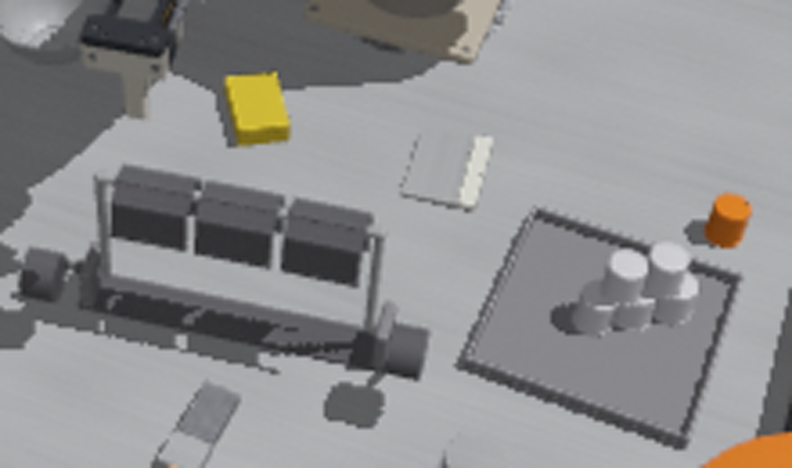

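View pics/sK.png

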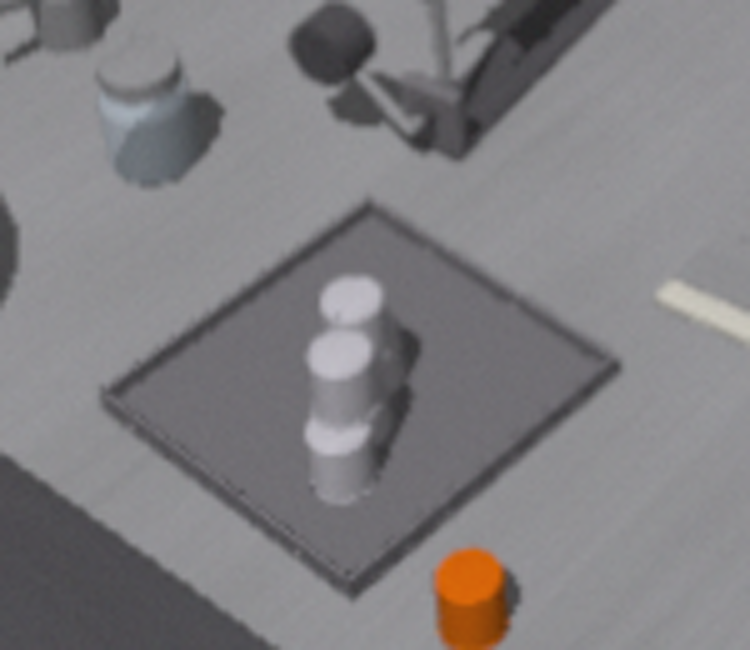

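All three moulds hang astride the bar. Next, the geometry of the tray and cups from both fixed cameras.

Run:
```python
from h import *
c=cam("scene");d=cam("side")
S=lambda p:(200+p[0]/3.6,140+p[1]/3.6)
D=lambda p:(110+p[0]/5,200+p[1]/5)
for n,a,b in [("T1",(628,265),(352,300)),("T2",(669,260),(342,355)),
 ("c1",(537,210),(618,365)),("c2",(740,275),(352,595)),("c3",(685,443),(105,397)),("c4",(460,366),(370,203))]:
    P,e=tri(c,S(a),d,D(b));print(n,P.round(4),"gap",e.round(4))
```

```text
T1 [0.4255 0.3548 0.0905] gap 0.0027
T2 [0.4002 0.3904 0.0881] gap 0.0046
c1 [0.3122 0.2432 0.0099] gap 0.005
c2 [0.3211 0.4682 0.0095] gap 0.0029
c3 [0.5526 0.4553 0.0083] gap 0.0034
c4 [0.5456 0.2269 0.0053] gap 0.0035
```

Tray centre ≈(0.433,0.348) with a yaw of about -3°. The heap is three cups in a row along 123° with two on top. I'll move in for a closer wrist view, with the jaws across the row.

Request:
drive_tool(increments=[[0,-4.88,15,-1,0,0,0.437],[0,-4.88,15,-1,0,0,0.437],[0,-4.88,15,-1,0,0,0.437],[0,-4.88,15,-1,0,0,0.437],[0,-4.88,15,-1,0,0,0.437],[0,-4.88,15,-1,0,0,0.437],[0,-4.88,15,-1,0,0,0.437],[0,-4.88,15,-1,0,0,0.437],[0,-4.88,15,-1.9,0,0,0.437],[0,-4.88,15,-1.9,0,0,0.437],[0,-4.88,15,-1.9,0,0,0.437],[0,-4.88,15,-1.9,0,0,0.437],[0,-4.88,15,-1.9,0,0,0.437]])

```text
t: 26.2
tool_pos: [0.4667, 0.287, 0.2974]
orientation: [-1.501, -2.759, 0.003]
force: [0.9, -0.8, -0.4]
opening: 0.0931
```

Run:
```python
from h import *
c=cam("wrist");cv2.imwrite("pics/w5.png",cv2.resize(c["bgr"],None,fx=1.5,fy=1.5));np.save("w5.npy",{k:c[k] for k in("K","d","T","bgr","s")},allow_pickle=True)
print(c["s"]["tool_pos"],c["s"]["q"].round(2))
print((proj(c,[[.4235,.355,.094],[.4,.391,.094]])*1.5).round())
```

```text
[0.4666563  0.28701587 0.29739061] [ 0.46 -0.03  1.55 -0.    1.62 -0.12]
[[383. 169.]
 [383. 115.]]
```

View pics/w5.png

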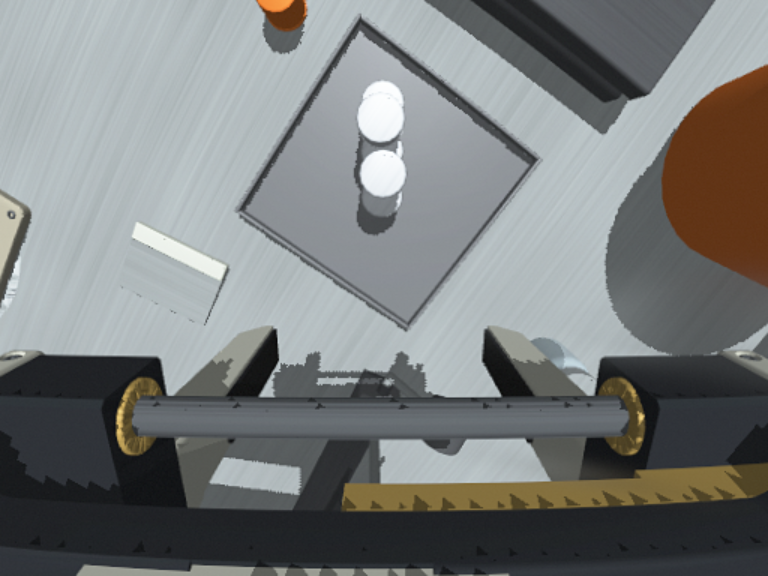

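Run:
```python
from h import *
c=np.load("w5.npy",allow_pickle=True).item()
f=lambda p,z:onz(c,(p[0]/1.5,p[1]/1.5),z).round(4)
print(f((383,173),.094),f((381,118),.094))
P=np.array([f(p,.018) for p in [(360,16),(540,160),(408,327),(238,211)]]);print(P,P.mean(0))
g=cv2.cvtColor(c["bgr"],6);m=((g>235)*255).astype('uint8')[40:150,220:290]
n,l,st,ce=cv2.connectedComponentsWithStats(m);print(st,ce+[220,40])
```

```text
[0.4254 0.3526 0.094 ] [0.4003 0.3882 0.094 ]
[[0.3274 0.464  0.018 ]
 [0.5523 0.4527 0.018 ]
 [0.5402 0.2284 0.018 ]
 [0.3174 0.2387 0.018 ]] [0.434325 0.34595  0.018   ]
[[   0    0   70  110 6065]
 [  19   14   30   40  938]
 [  21   54   29   36  694]
 [  45   92    2    3    3]] [[254.54047815  95.37279472]
 [253.7249467   74.15671642]
 [255.14553314 114.20172911]
 [265.66666667 133.        ]]
```

Request:
drive_tool(increments=[[0,-1,1.3,0,0,0,0],[0,-1.7,2.64,-1,0,0,0],[0,-1.7,2.64,-2.5,0,0,0],[0,-1.7,2.64,-4,0,0,0],[0,-1.7,2.64,-5.5,0,0,0],[0,-1.7,2.64,-7,0,0,0],[0,-1.7,2.64,-8,0,0,0],[0,-1.7,2.64,-8.48,0,0,0],[0,-1.7,2.64,-8.48,0,0,0],[0,-1.7,2.64,-8.48,0,0,0],[1,-1.7,2.64,-8.48,0,0,0],[1,-1.7,2.64,-8.48,0,0,0],[1,-1.7,2.64,-8.48,0,0,0],[1,-1.7,2.64,-8.48,0,0,0],[1,-1.7,2.64,-8.48,0,0,0],[1,-1.7,2.64,-8.48,0,0,0],[1,-1.7,2.64,-8.48,0,0,0],[1,-1.7,2.64,-8.48,0,0,0],[1,-1.7,2.64,-8.48,0,0,0],[1,-1.7,2.64,-8.48,0,0,0]], squeeze=15)

```text
t: 27.92
tool_pos: [0.4244, 0.3537, 0.0866]
orientation: [-1.502, -2.759, 0.0]
force: [-0.3, -0.5, 0.2]
opening: 0.0397
```

Request:
drive_tool(increments=[[1,0,0,0,0,0,0],[1,0,0,0,0,0,0],[1,0,0,0,0,0,0]])

```text
t: 28.17
tool_pos: [0.4244, 0.3537, 0.0866]
orientation: [-1.502, -2.759, 0.0]
force: [0.1, -0.4, 0.2]
opening: 0.0399
```

Request:
drive_tool(increments=[[1,0,0,0.6,0,0,0],[1,0,0,1.6,0,0,0],[1,0,0,2.6,0,0,0],[1,1,0.7,2.6,0,0,0],[1,2,1.4,2.2,0,0,0],[1,3.09,2.19,1.2,0,0,0],[1,3.09,2.19,0.2,0,0,0],[1,3.09,2.19,-0.8,0,0,0],[1,3.09,2.19,-1.5,0,0,0],[1,3.09,2.19,-1.72,0,0,0],[1,3.09,2.19,-1.72,0,0,0],[1,3.09,2.19,-1.72,0,0,0]])

```text
t: 29.17
tool_pos: [0.5016, 0.4084, 0.0436]
orientation: [-1.502, -2.759, 0.001]
force: [-0.3, 0.4, -0.3]
opening: 0.0398
```

Request:
drive_tool(increments=[[0.4,0,0,0,0,0,0],[0.4,0,0,0,0,0,0],[0.4,0,0,0,0,0,0],[0.4,0,0,0,0,0,0],[0.4,0,0,0.5,0,0,0],[0.4,0,0,2,0,0,0],[0,0,0,3.5,0,0,0],[0,0,0,5,0,0,0],[0,-1.5,-0.3,5,0,0,0],[0,-3,-0.6,5,0,0,0],[0,-4.06,-0.77,5,0,0,0],[0,-4.06,-0.77,5,0,0,0],[0,-4.06,-0.77,5,0,0,0]])

```text
t: 30.25
tool_pos: [0.3993, 0.3893, 0.1699]
orientation: [1.5, 2.76, 0.002]
force: [0.8, -0.1, 0.4]
opening: 0.0923
```

Run:
```python
from h import *
c=cam("scene");crop(c,310,180,430,270,6.5,"sL.png")
d=cam("side");crop(d,110,200,260,330,5,"sM.png")
print(c["s"]["tool_pos"])
```

```text
[0.3992591  0.38932926 0.16991919]
```

View pics/sL.png

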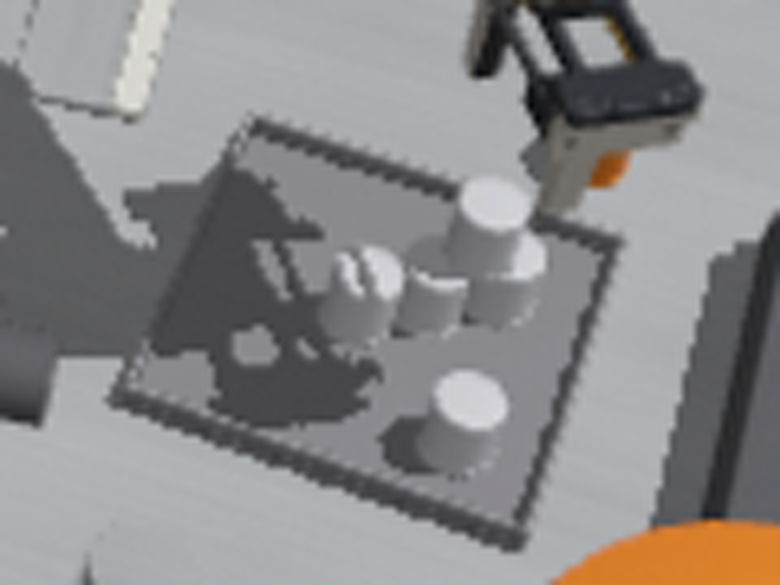

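View pics/sM.png

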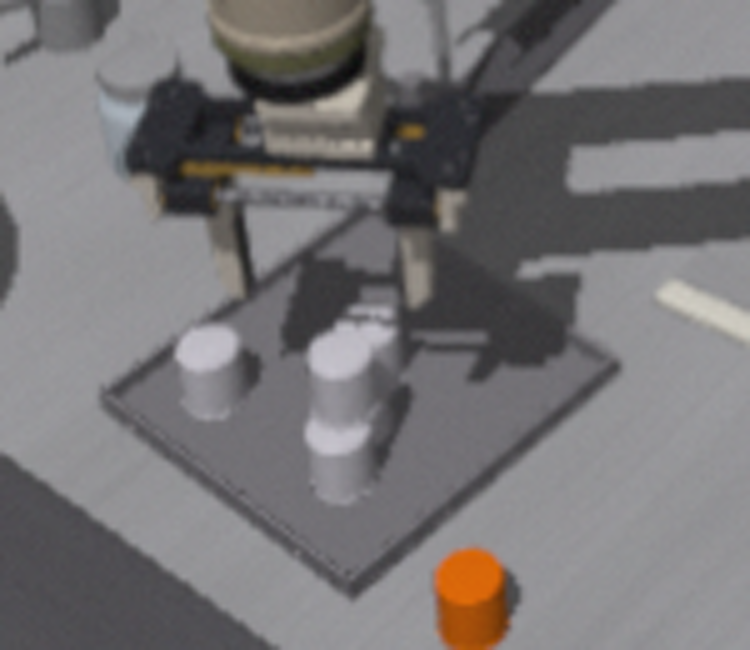

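The first cup stands alone in its corner and the rest of the heap hasn't moved. I'll take the second top cup.

Request:
drive_tool(increments=[[0,0,0,-1,0,0,0],[0,0,0,-2,0,0,0],[0,0,0,-3,0,0,0],[0,0,0,-3.28,0,0,0],[0,0,0,-3.28,0,0,0],[1,0,0,-3.28,0,0,0],[1,0,0,-3.28,0,0,0],[1,0,0,-3.28,0,0,0],[1,0,0,-3.28,0,0,0],[1,0,0,-3.28,0,0,0],[1,0,0,-3.28,0,0,0],[1,0,0,-3.28,0,0,0],[1,0,0,-3.28,0,0,0],[1,0,0,-3.28,0,0,0],[1,0,0,-3.28,0,0,0],[1,0,0,-3.28,0,0,0]])

```text
t: 31.68
tool_pos: [0.4002, 0.3892, 0.0867]
orientation: [-1.502, -2.759, 0.0]
force: [-0.2, -0.3, 1.7]
opening: 0.0396
```

Request:
drive_tool(increments=[[1,0,0,0.6,0,0,0],[1,0,0,1.6,0,0,0],[1,-0.2,-0.5,2.6,0,0,0],[1,-0.6,-1.7,2.6,0,0,0],[1,-1,-2.9,2.4,0,0,0],[1,-1.5,-4.16,1.4,0,0,0],[1,-1.5,-4.16,0.3,0,0,0],[1,-1.5,-4.16,-0.8,0,0,0],[1,-1.5,-4.16,-1.5,0,0,0],[1,-1.5,-4.16,-1.72,0,0,0],[1,-1.5,-4.16,-1.72,0,0,0],[1,-1.5,-4.16,-1.72,0,0,0],[0.4,-1.5,-4.16,-1.72,0,0,0],[0.4,-1.5,-4.16,-1.72,0,0,0],[0.4,-1.5,-4.16,-1.72,0,0,0],[0.4,-1.5,-4.16,-1.72,0,0,0],[0.4,-1.5,-4.16,-1,0,0,0],[0.4,-1.5,-4.16,0.5,0,0,0],[0,-1.5,-4.16,2,0,0,0],[0,-1.5,-4.16,3.5,0,0,0]])

```text
t: 33.35
tool_pos: [0.3621, 0.2849, 0.1755]
orientation: [-1.502, -2.759, 0.001]
force: [1.6, 0.6, 0.1]
opening: 0.065
```

Request:
drive_tool(increments=[[0,1,0,1.3,0,0,0],[0,2,0,2.5,0,0,0],[0,3,0,3.7,0,0,0],[0,4.2,0,5,0,0,0],[0,4.2,0,5,0,0,0],[0,4.2,0,5,0,0,0],[0,4.2,0,5,0,0,0]])

```text
t: 33.93
tool_pos: [0.4673, 0.2851, 0.2984]
orientation: [-1.502, -2.759, 0.001]
force: [0.1, 0.1, -0.1]
opening: 0.0931
```

Run:
```python
from h import *
c=cam("wrist");crop(c,150,0,370,225,3.2,"w6.png");np.save("w6.npy",{k:c[k] for k in("K","d","T","bgr","s")},allow_pickle=True)
print(c["s"]["tool_pos"])
```

```text
[0.46734677 0.28506999 0.2983897 ]
```

View pics/w6.png

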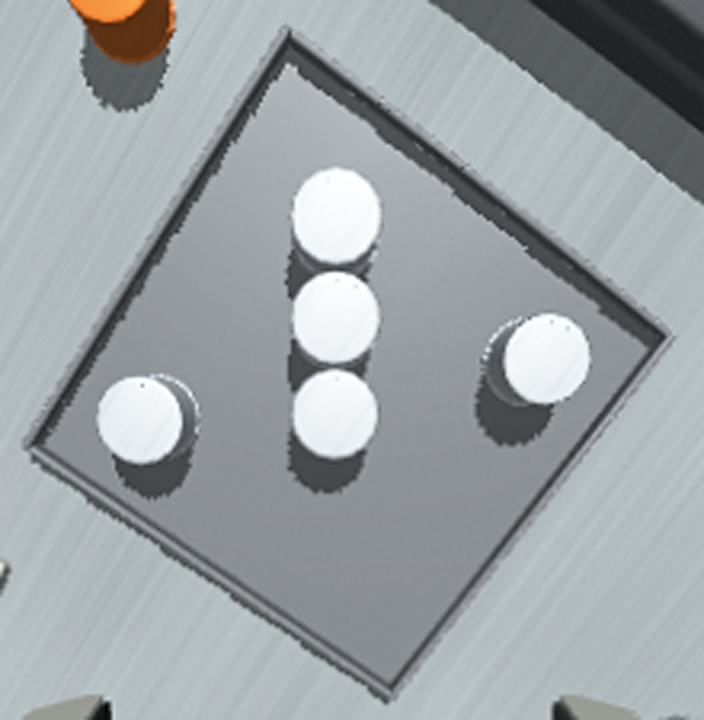

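Run:
```python
from h import *
c=np.load("w6.npy",allow_pickle=True).item()
f=lambda p,z:onz(c,(150+p[0]/3.2,p[1]/3.2),z).round(4)
for n,p in dict(B3=(337,215),B2=(336,317),B1=(335,414),T1=(547,358),T2=(141,421)).items(): print(n,f(p,.049))
P=np.array([f(p,.018) for p in [(288,33),(668,340),(388,695),(32,448)]]);print(P.mean(0),P)
```

```text
B3 [0.3911 0.4055 0.049 ]
B2 [0.4137 0.37   0.049 ]
B1 [0.4361 0.3346 0.049 ]
T1 [0.5019 0.4067 0.049 ]
T2 [0.3638 0.2845 0.049 ]
[0.4346   0.344975 0.018   ] [[0.3279 0.4631 0.018 ]
 [0.5517 0.4507 0.018 ]
 [0.5394 0.227  0.018 ]
 [0.3194 0.2391 0.018 ]]
```

Five cups are visible, all standing, with the bottom row at 42 mm pitch. I'll move B1 to the free corner, using a reduced jaw opening.

Request:
drive_tool(increments=[[0.25,-0.6,1,-1,0,0,0],[0.25,-1.24,2,-2.5,0,0,0],[0.25,-1.24,2,-4,0,0,0],[0.25,-1.24,2,-5.5,0,0,0],[0.25,-1.24,2,-7,0,0,0],[0.25,-1.24,2,-8.5,0,0,0],[0.25,-1.24,2,-9.6,0,0,0],[0.25,-1.24,2,-10.2,0,0,0],[0.25,-1.24,2,-10.2,0,0,0],[0.25,-1.24,2,-10.2,0,0,0],[1,-1.24,2,-10.2,0,0,0],[1,-1.24,2,-10.2,0,0,0],[1,-1.24,2,-10.2,0,0,0],[1,-1.24,2,-10.2,0,0,0],[1,-1.24,2,-10.2,0,0,0],[1,-1.24,2,-10.2,0,0,0],[1,-1.24,2,-10.2,0,0,0],[1,-1.24,2,-10.2,0,0,0]])

```text
t: 35.48
tool_pos: [0.4372, 0.3355, 0.045]
orientation: [1.501, 2.759, 0.002]
force: [-0.7, -0.9, 6.9]
opening: 0.0394
```

Request:
drive_tool(increments=[[1,0,0,0.5,0,0,0],[1,0,0,1.3,0,0,0],[1,0.8,-0.8,1.3,0,0,0],[1,1.6,-1.6,1.3,0,0,0],[1,2.4,-2.28,1.3,0,0,0],[1,2.4,-2.28,0.8,0,0,0],[1,2.4,-2.28,0.2,0,0,0],[1,2.4,-2.28,0,0,0,0],[1,2.4,-2.28,0,0,0,0],[1,2.4,-2.28,0,0,0,0],[0.4,2.4,-2.28,0,0,0,0],[0.4,2.4,-2.28,0,0,0,0],[0.4,2.4,-2.28,0,0,0,0],[0.4,2.4,-2.28,0,0,0,0],[0.4,2.4,-2.28,0.5,0,0,0],[0.4,2.4,-2.28,2,0,0,0],[0.4,2.4,-2.28,3.5,0,0,0],[0.25,2.4,-2.28,5,0,0,0]])

```text
t: 36.98
tool_pos: [0.4961, 0.278, 0.1711]
orientation: [-1.501, -2.759, 0.001]
force: [0.5, -0.1, 0.4]
opening: 0.0589
```

Run:
```python
from h import *
c=cam("scene");crop(c,310,180,430,270,6.5,"sN.png")
d=cam("side");crop(d,110,200,260,330,5,"sO.png")
print(c["s"]["tool_pos"])
```

```text
[0.4961123  0.27796812 0.1711411 ]
```

View pics/sN.png

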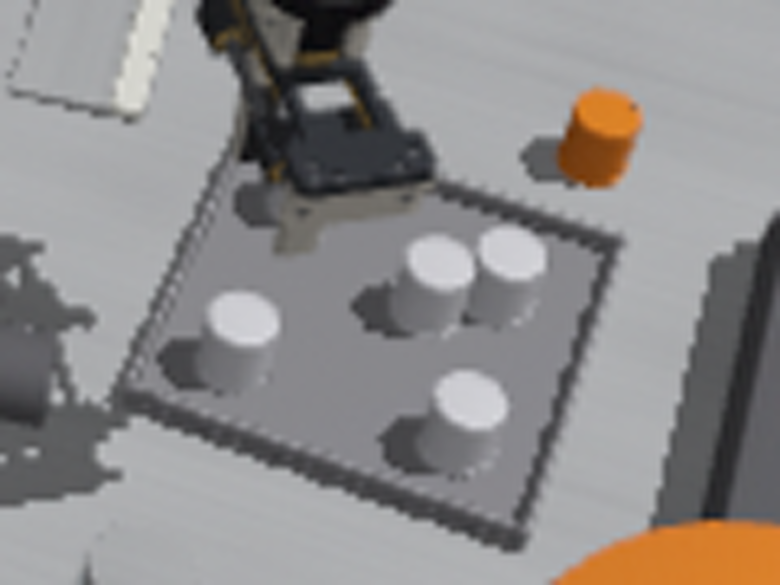

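Request:
drive_tool(increments=[[0.25,-1.4,1.7,0,0,0,0],[0.25,-2.8,3.4,0,0,0,0],[0.25,-4.2,5.1,0,0,0,0],[0.25,-4.2,5.1,0,0,0,0],[0.25,-4.2,5.1,-1.5,0,0,0],[0.25,-4.2,5.1,-3,0,0,0],[0.25,-4.2,5.1,-4.4,0,0,0],[0.25,-4.2,5.1,-5,0,0,0],[0.25,-4.2,5.1,-5,0,0,0],[0.25,-4.2,5.1,-5,0,0,0],[1,-4.2,5.1,-5,0,0,0],[1,-4.2,5.1,-5,0,0,0],[1,-4.2,5.1,-5,0,0,0],[1,-4.2,5.1,-5,0,0,0],[1,-4.2,5.1,-5,0,0,0],[1,-4.2,5.1,-5,0,0,0],[1,-4.2,5.1,-5,0,0,0],[1,-4.2,5.1,-5,0,0,0]])

```text
t: 38.58
tool_pos: [0.3922, 0.4061, 0.0451]
orientation: [1.501, 2.759, 0.002]
force: [-1.1, -1.7, 5.6]
opening: 0.0394
```

Request:
drive_tool(increments=[[1,0,0,0.4,0,0,0],[1,0,0,0.8,0,0,0],[1,-0.5,0.4,0.8,0,0,0],[1,-0.93,0.75,0.8,0,0,0],[1,-0.93,0.75,0.4,0,0,0],[1,-0.93,0.75,0.05,0,0,0],[1,-0.93,0.75,0,0,0,0],[1,-0.93,0.75,0,0,0,0],[0.4,-0.93,0.75,0,0,0,0],[0.4,-0.93,0.75,0,0,0,0],[0.4,-0.93,0.75,0,0,0,0],[0.4,-0.93,0.75,0,0,0,0],[0.4,-0.93,0.75,0.5,0,0,0],[0.4,-0.93,0.75,2,0,0,0],[0.4,-0.93,0.75,3.5,0,0,0],[0.25,-0.93,0.75,5,0,0,0]])

```text
t: 39.92
tool_pos: [0.368, 0.4239, 0.171]
orientation: [-1.502, -2.759, 0.002]
force: [0.7, 1.2, -0.2]
opening: 0.0587
```

Request:
drive_tool(increments=[[0,1,-1.4,1.3,0,0,0],[0,2,-2.8,2.6,0,0,0],[0,3,-4.2,3.9,0,0,0],[0,4,-5.6,5.2,0,0,0],[0,4,-5.6,5.2,0,0,0],[0,4,-5.6,5.2,0,0,0],[0,4,-5.6,5.2,0,0,0]])

```text
t: 40.5
tool_pos: [0.4706, 0.2831, 0.3028]
orientation: [1.505, 2.754, 0.007]
force: [0.1, 0.0, -0.7]
opening: 0.0931
```

Run:
```python
from h import *
c=cam("wrist");crop(c,150,0,370,225,3.2,"w7.png");np.save("w7.npy",{k:c[k] for k in("K","d","T","bgr","s")},allow_pickle=True)
print(c["s"]["tool_pos"])
d=cam("scene");cv2.imwrite("pics/sP.png",cv2.resize(d["bgr"],None,fx=1.5,fy=1.5))
```

```text
[0.47058621 0.28307468 0.30279952]
```

View pics/w7.png

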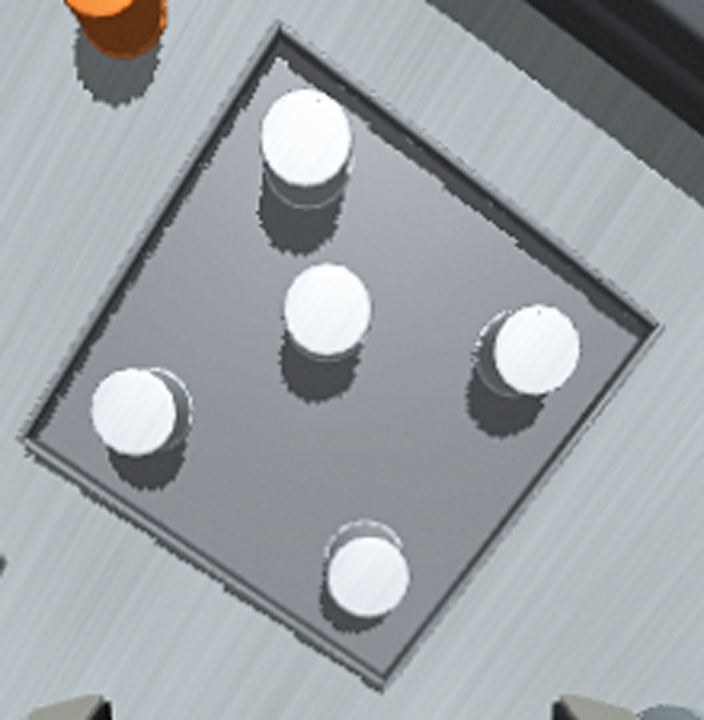

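View pics/sP.png

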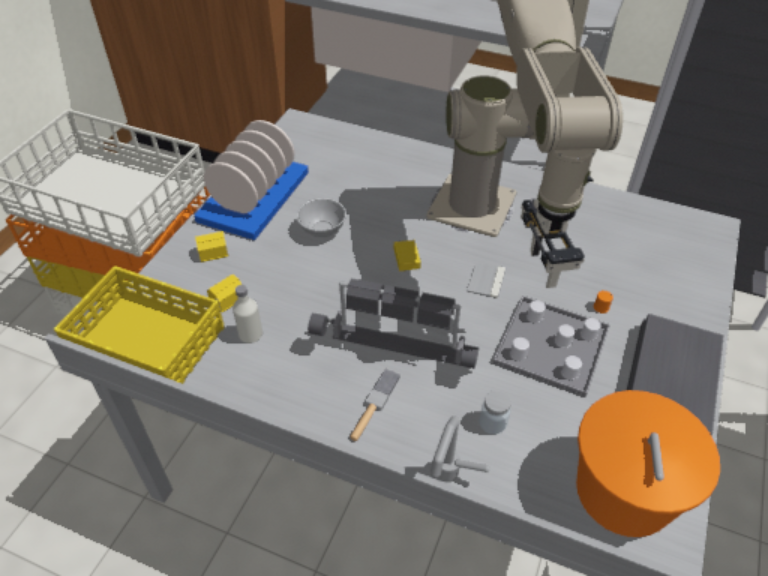

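Run:
```python
from h import *
from scipy.spatial.distance import pdist
c=cam("wrist")
g=cv2.cvtColor(c["bgr"],6)[0:210,150:370]
n,l,st,ce=cv2.connectedComponentsWithStats((g>232).astype('uint8'))
P=[]
for i in range(1,n):
    if 350<st[i,4]<1500: P.append(onz(c,ce[i]+[150,0],.049)); print(st[i],P[-1].round(4))
P=np.array(P);a=-.049;o=np.array([.434,.346]);d=P[:,:2]-o
print("tray uv",np.c_[d@[.9988,-.049],d@[.049,.9988]].round(3));print(pdist(P).min())
s=cam("scene");crop(s,200,140,420,270,3.6,"sQ.png")
q=cam("side");crop(q,100,100,350,300,3.2,"sR.png");print(c["s"]["t"],c["s"]["tool_pos"])
```

```text
[ 84  30  28  29 624] [0.3667 0.4245 0.049 ]
[ 91  85  26  27 556] [0.4124 0.3701 0.049 ]
[158  98  26  27 536] [0.5011 0.407  0.049 ]
[ 31 117  25  26 495] [0.3622 0.2856 0.049 ]
tray uv [[-0.071  0.075]
 [-0.023  0.023]
 [ 0.064  0.064]
 [-0.069 -0.064]]
0.07108254279963672
40.6 [0.46803434 0.28462368 0.29893931]
```

View pics/sQ.png

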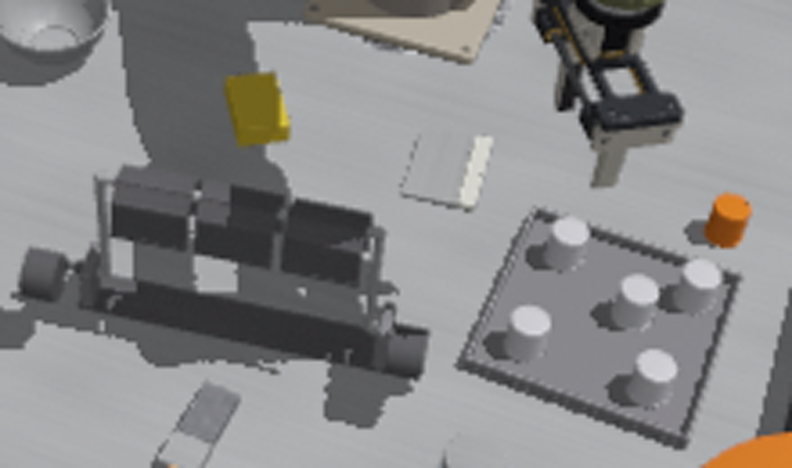

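View pics/sR.png

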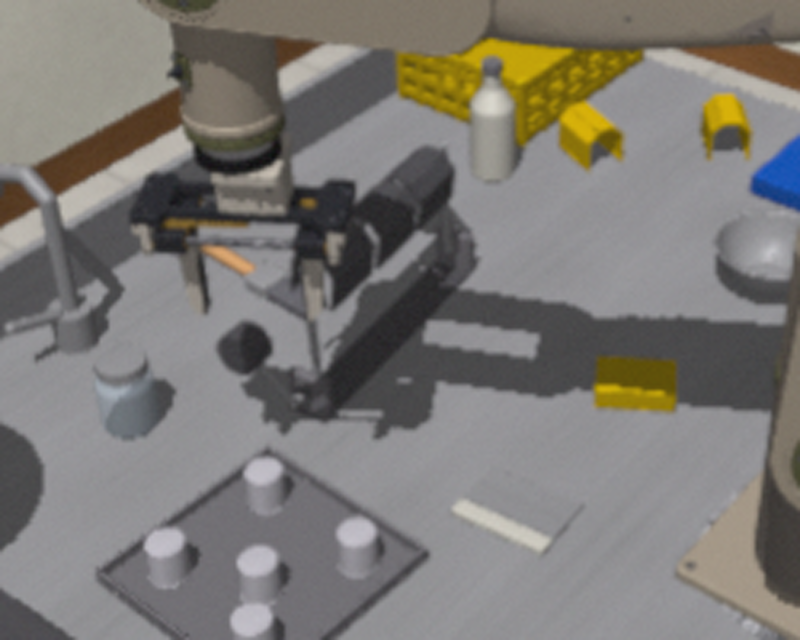

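Every check passes: rail open, three moulds hanging, and five cups standing at least 71 mm apart. The fifth cup wasn't picked up by the blob filter, but it shows at its corner in every view. I'll hand in.

Run:
```python
from plant import robot
robot.close_job()
print(robot.read_state()["t"])
```

```text
the job is handed in; nothing more can be done
the job is handed in; nothing more can be done
```

I handed the job in at about 41 s of the 208 s allowed, and my last checks before that found nothing wrong. The hand-in reported no verdict.

- **Rail:** I swung it up by its bar until it was fully open. The bar ended about 187 mm high against the 185 mm given, and the cameras showed the frame upright.
- **Moulds:** All three dark moulds were present. They hang astride the bar, closed top up, about 85 mm apart and between the side arms. I judged their final hang from pictures, without measuring their height or tilt.
- **Cups:** All five stand on the tray floor, well inside its edges, with the closest two centres about 71 mm apart (53 mm needed). I measured four in the last wrist picture. My script missed the fifth, but I put it in its own corner and it stands there in both fixed views.
- **Bystanders:** The soap bottle and glass jar are still standing, and the yellow and orange look-alikes were left alone.
- **Camera disagreement:** The scene camera placed the bar 3–5 mm further forward than the wrist camera. The grip on the bar agreed with the wrist camera, so I used that.
- **Knocked cup:** I saw no cup get knocked aside during the run.

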